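Make up two reagent kits from the stock

ROBOT

A 7-joint arm with a two-finger parallel gripper is mounted at the origin on a cart in front of the work surface, level with it; the furniture and walls round the work are solid. World frame = base frame: x ahead of the robot, y to its left, z up, the work surface at z = 0. Lengths are in m, angles in rad, forces in N, time in s.
With the tool pointing down it reaches from about 0.4 to 0.85 m from the base axis. Payload 10.4 kg.
Tool frame: the origin (TCP) lies between the finger pads; the fingertips stand 14 mm ahead of it and the grasp point (between the pads) lies 5 mm behind it (r.finger_overhang is the z of the fingertips in the tool frame, in m); z points along the fingers, y is the line along which they close (so a half turn about z gives the same grasp; the last joint's range is limited). The gripper opens to 87 mm and grips with 3 to 60 N. Pads are 19 mm wide; open, the fingers measure 117 mm over their backs; the gripper's body (75 mm by 190 mm) begins 51 mm behind the grasp point.
Start: joints at [1.084, 0.332, -0.065, 1.46, 0.022, 1.35, -0.088], TCP at [0.28, -0.559, 0.237] pointing down, gripper open.
Joint ranges: [-2.6, 2.6], [-0.5, 2.12], [-1.47, 1.34], [0.16, 2.42], [-1.27, 4.41], [0.06, 2.06], [-2.6, 2.6]. Speed limits (rad/s): [2.22, 2.22, 2.79, 2.79, 3.14, 3.14, 3.14].

INTERFACE

Orientations are given as a unit quaternion [x, y, z, w].
In Python, from bench import r, optics gives the robot as it stands.
- The arm moves only by the shell command python3 -m pendant 'ROWS' [FORCE]. ROWS is JSON, a list of rows, each a list of 7 numbers: the closure, from -1 (fully open) to 1 (shut), then the shift along the tool's x, y, z scaled (see below), then the turn, a rotation vector about the tool's x, y, z scaled (see below). In form: [[grip, x, y, z, rx, ry, rz], ...]. A call has 1 to 8 rows; each row is the pose to reach, as a shift and turn from the pose commanded when the call began, along the tool's axes at that moment; what a row does not reach only later rows make up. The controller multiplies each number of a shift by 0.3 m and each number of a turn by 120 degrees. A row lasts 1/8 s, in which the tool goes at most 62.5 mm and 10.7 degrees, less where a joint would pass 70% of its speed; a pose out of reach is approached as far as the arm can. A call with a number of a shift or a turn outside -1 to 1 is refused whole. A call with a gripper value outside its range is refused whole. The fingers move at their own pace and stop on an object; FORCE is the grip in N (left out, the last holds). Time passes only in rows, so rows that repeat a pose let the fingers close. It gives the time, the measured TCP pose, the force, the opening and the grip force at its end, in the units of the state.
- r.read_state(): the state, without advancing time (a new reading comes with each control period).
- optics.camera(name): name is "side" or "top"; returns a dict with "pixels" (384x512x3 uint8, red, green, blue), "vfov" (degrees; the focal length in pixels is half the picture's height over the tangent of half this angle, whatever the lens; pixels are square), "cx", "cy" (the principal point, pixels), "D" ([k1, k2, p1, p2, k3] as OpenCV has them; the pictures are not rectified), "rvec" (rotation vector, rad) and "tvec" (3), from world to camera coordinates, as OpenCV has them. Camera axes: x right, y down, z forward; pixel columns grow to the right and rows downward; lengths in m; the calibration is good to about 2 mm. A picture is of the moment at which its call begins. There is no depth.
- r.close_job(): hands the job in; it is judged then, once.
The state is a dict: "time": time; "joint_positions": joint angles; "joint_vel": joint speeds; "joint_torque": joint torques, N m; "ee_pos": TCP position; "eef_rot": TCP orientation; "ft_force": force on the tool from outside, world axes, zero at the start; "torque": the same for the moment, N m; "width": finger opening in m; "grip_force": force on a finger pad.
Only numpy, scipy, OpenCV 4.12 (cv2) and the standard library are available. Lean on these libraries where they do the work, as an engineer would, in place of code of your own. Each camera call takes 0.05 s, during which the arm holds its last target. There are 200 camera calls.

TASK

Make up the two reagent kits from the stock on the bench: the blue tray gets the white reagent trough, the brown dropper bottle and the blue-capped vial; the orange tray gets the white wide bottle and the red-capped vial. Seat each one upright and fully down in the pocket of that tray's foam insert that is made for it, without tipping anything over on the way, and leave the yellow-capped and green-capped vials where they are in the rack.

Things in the scene. Friction and masses are not known exactly. Their poses are not given: they have to be found in the camera images.
- blue_tray: Blue fixed tray 170 mm square, grey foam insert, top at z 34 mm. Pockets (mm, tray frame): LONG for the trough, centre (0, 46), 130 in x by 58 in y, floor z 22; LARGE round for the wide bottle (45, -38), dia 64, floor z 20; SMALL round for the dropper bottle (-18, -14), dia 48, floor z 8; VIAL (-60, -60), dia 30, floor z 12. Origin: centre of underside; x away from robot at yaw 0, y left, z up.
- orange_tray: Orange fixed tray with the same size, insert, four pockets and axes as the blue one; its origin too is the centre of its underside. Every pocket of both trays has a 2 mm 45-degree chamfer round its mouth. Tray rims are 36 mm high; a blank white card marks the -x side. Yaw within 0.2 rad; the trays stand left and right of the stock and may change sides.
- trough: White open reagent trough on the bench, 124 mm long (its y), 52 mm wide (its x), 30 mm tall; its rim is a 6 mm high band at the top, below it the sides taper to a foot 114 x 42 mm. Hold it across the long sides at the rim. It may lie in the pocket either way round. Origin: centre of its underside, z up.
- dropper: Brown dropper bottle among the stock, 102 mm tall: body 33 mm across up to 55 mm, black cap 23.6 mm across from 62 to 77 mm, bulb 13 mm across (rigid) above. A similar one far back, out of reach, is not meant. Origin: centre of its underside, z up.
- bottle: White wide bottle with white cap and brown-banded label among the stock, 88 mm tall, 48 mm across; hold it 30 to 75 mm above its foot. A similar one far back, out of reach, is not meant. Origin: centre of its underside, z up.
- vial_blue: Blue-capped vial, 49 mm tall: body 13.6 mm across, blue cap 15.2 mm across over its top 14 mm; stands in a cell of the white rack, foot 4 mm above the bench. Hold it by the cap. Origin: centre of its underside, z up.
- vial_red: Red-capped vial, 49 mm tall: body 13.6 mm across, red cap 15.2 mm across over its top 14 mm; stands in a cell of the white rack, foot 4 mm above the bench. Hold it by the cap. Origin: centre of its underside, z up.
- vial_yellow: Yellow-capped vial, 49 mm tall: body 13.6 mm across, yellow cap 15.2 mm across over its top 14 mm; stands in a cell of the white rack, foot 4 mm above the bench. Hold it by the cap. Origin: centre of its underside, z up. A spare: it stays.
- vial_green: Green-capped vial, 49 mm tall: body 13.6 mm across, green cap 15.2 mm across over its top 14 mm; stands in a cell of the white rack, foot 4 mm above the bench. Hold it by the cap. Origin: centre of its underside, z up. A spare: it stays.
- rack: White fixed vial rack, 76 mm (x) by 113 mm (y), 26 mm tall, 4 x 6 cells of 16 mm clear width. The vials stand, in any order, at (9, -46), (-28, -9), (28, 9) and (-9, 46) mm in its frame; fingers closing along its x axis meet no neighbour. Origin: centre of its underside, z up; yaw within 0.2 rad.
Not all that is in view belongs to the job. There is more than one size of the dropper; the job needs the smaller.

How it is judged:
By the outcome, as a careful person would: the job done as asked, in the order asked, and still so for the second after the job is handed in, with the robot touching nothing.
It also fails if it takes over 128 s, if anything falls off the work surface, if the arm or the gripper's body presses on something with over 40 N, if the wrist force passes 120 N, or if a joint passes its speed limit or range.

## Working session

There is one attempt and no reset: what is moved stays moved. The work goes in short steps, Python scripts to look and compute and a shell command to move; the robot and the scene stay as the last step left them, time stands still between calls to the robot, and variables do not carry over. Pictures are saved under pics/ and viewed, at most 14 in all, crops included, and the job is handed in when it is done.

```bash
ls; mkdir -p pics; python3 - <<'E'
from bench import r, optics
import cv2
print(r.read_state())
for n in("top","side"):
    c=optics.camera(n); cv2.imwrite(f"pics/{n}0.png",cv2.resize(c["pixels"][:,:,::-1],(800,600),interpolation=cv2.INTER_CUBIC))
    print(n,{k:c[k] for k in c if k!="pixels"})
E
```

```text
pics
{'time': 0.0, 'joint_positions': array([ 1.08442299,  0.33291119, -0.06469436,  1.46093286,  0.0216047 ,
        1.3498862 , -0.08852082]), 'joint_vel': array([-0.00181637,  0.00111715,  0.00176703, -0.00010257,  0.00046287,
       -0.00013647,  0.00038219]), 'joint_torque': array([-1.53608929e-03, -6.23245239e+01,  2.35830800e-02, -3.89883327e+01,
       -6.13102061e-02,  3.98310937e-02,  1.56080423e-04]), 'ee_pos': array([ 0.27940897, -0.55866342,  0.23573339]), 'eef_rot': array([ 9.73234787e-01,  2.29811946e-01, -2.00362067e-04, -6.92576715e-04]), 'ft_force': array([-0.06243324, -0.52098397, -0.18305743]), 'torque': array([-0.01298872,  0.02042997, -0.03973441]), 'grip_force': 0.0, 'width': 0.08698278976373121}
top {'vfov': 42.89206403964754, 'cx': 262.4742928929706, 'cy': 191.86208793224318, 'D': array([0.00110263, 0.        , 0.        , 0.        , 0.        ]), 'rvec': array([ 2.04382433, -2.18337685,  0.22318414]), 'tvec': array([0.01866526, 0.55960438, 1.37999567])}
side {'vfov': 43.17250752520533, 'cx': 261.1076278787139, 'cy': 190.10001961400837, 'D': array([0.0032404, 0.       , 0.       , 0.       , 0.       ]), 'rvec': array([ 0.44192584, -2.36103482,  1.6303808 ]), 'tvec': array([0.50438011, 0.11398407, 0.99965872])}
```

View pics/top0.png

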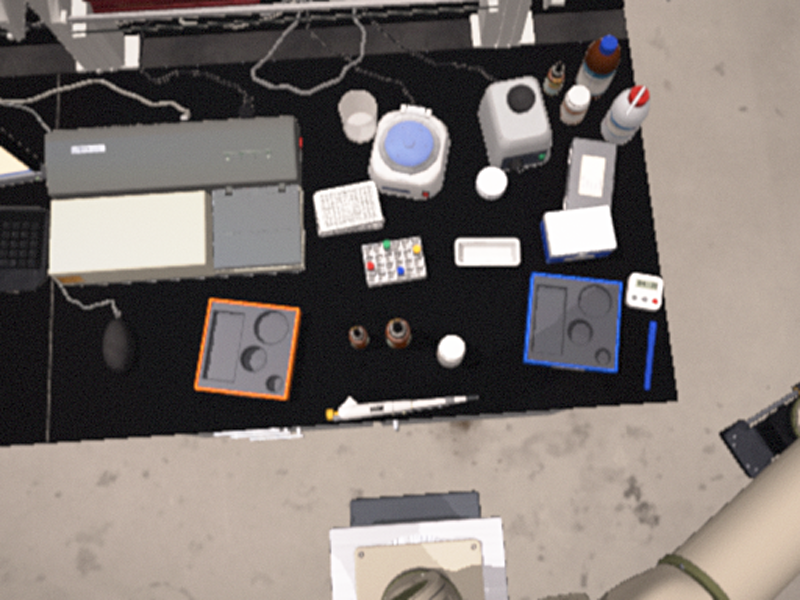

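View pics/side0.png

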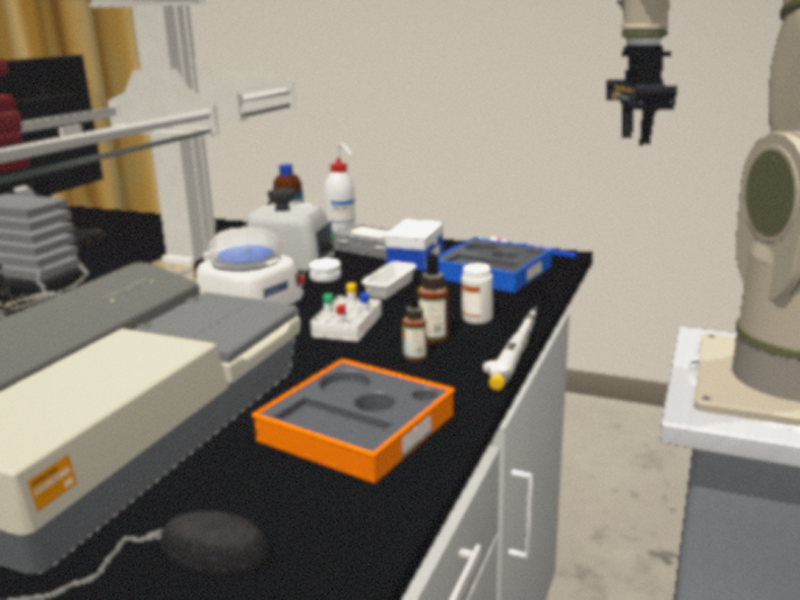

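The top view shows the orange tray at (248,349), blue tray at (572,322), rack at (394,261), trough at (487,252) and bottle at (451,350), on the 800x600 scale. Two brown droppers are within reach, at (358,337) and (398,333). The left one is clearly smaller in both views, so it fits the description; I'll confirm it in a crop.

```bash
cat > h.py <<'E'
import numpy as np, cv2
from bench import r, optics
def cam(n):
    c=optics.camera(n); h=c["pixels"].shape[0]
    f=h/2/np.tan(np.radians(c["vfov"])/2)
    c["K"]=np.array([[f,0,c["cx"]],[0,f,c["cy"]],[0,0,1.]])
    c["R"]=cv2.Rodrigues(c["rvec"])[0]; c["o"]=-c["R"].T@c["tvec"]
    c["hsv"]=cv2.cvtColor(c["pixels"],cv2.COLOR_RGB2HSV); return c
def onz(c,uv,z):
    uv=np.atleast_2d(np.asarray(uv,float))
    n=cv2.undistortPoints(uv[:,None],c["K"],c["D"])[:,0]
    d=np.c_[n,np.ones(len(n))]@c["R"]
    return c["o"]+d*((z-c["o"][2])/d[:,2])[:,None]
def proj(c,p): return cv2.projectPoints(np.atleast_2d(np.asarray(p,float)),c["rvec"],c["tvec"],c["K"],c["D"])[0][:,0]
def blobs(c,lo,hi,box=None,amin=8):
    m=cv2.inRange(c["hsv"],np.array(lo),np.array(hi))
    if box is not None:
        k=np.zeros_like(m); x0,y0,x1,y1=box; k[y0:y1,x0:x1]=255; m&=k
    cs,_=cv2.findContours(m,cv2.RETR_EXTERNAL,cv2.CHAIN_APPROX_NONE)
    return m,sorted([q for q in cs if cv2.contourArea(q)>=amin],key=cv2.contourArea,reverse=True)
def rect(c,q,z):
    """min-area rectangle of a contour cast on plane z: centre, sizes, yaw (mod 90deg, within +-45)"""
    p=onz(c,q[:,0].astype(float),z)[:,:2]
    (x,y),(w,h),a=cv2.minAreaRect((p*1000).astype(np.float32))
    a=(a+45)%90-45
    return np.round([x,y,w,h,a],1)
E
python3 - <<'E'
from h import *
c=cam("top")
for n,lo,hi in(("orange",(5,150,120),(18,255,255)),("blue",(105,150,80),(125,255,255))):
    m,b=blobs(c,lo,hi,amin=100)
    for q in b[:3]: print(n,cv2.boundingRect(q),rect(c,q,.036))
for n,box,z in(("trough",(285,148,338,176),.03),("bottle",(275,210,302,240),.088),("rack",(228,148,276,186),.026),("jar",(300,104,330,130),.03)):
    m,b=blobs(c,(0,0,110),(180,80,255),box)
    for q in b[:2]: print(n,cv2.boundingRect(q),rect(c,q,z))
for n,lo,hi in(("red",(0,150,90),(6,255,255)),("red2",(172,150,90),(180,255,255)),("yellow",(20,130,120),(34,255,255)),("green",(45,120,60),(85,255,255)),("blue",(105,130,80),(125,255,255))):
    m,b=blobs(c,lo,hi,(228,145,276,186),3)
    for q in b[:2]:
        mm=cv2.moments(q); u=(mm["m10"]/mm["m00"],mm["m01"]/mm["m00"]); print(n,np.round(u,1),cv2.contourArea(q),np.round(onz(c,u,.053)*1000,1))
s=cam("side")
a=cv2.resize(c["pixels"][200:240,215:305],None,fx=8,fy=8,interpolation=3)[:, :720]
b=cv2.resize(s["pixels"][155:240,230:330],None,fx=3.2,fy=3.2,interpolation=3)
o=np.zeros((600,800,3),np.uint8); o[:a.shape[0],:a.shape[1]]=a; o[325:325+b.shape[0],:b.shape[1]]=b[:275]
t=cv2.resize(c["pixels"][140:190,220:345],None,fx=3.7,fy=3.7,interpolation=3); o[330:330+t.shape[0],330:330+t.shape[1]]=t
cv2.imwrite("pics/crop1.png",o[:,:,::-1])
E
```

```text
orange (124, 190, 68, 66) [492.6 294.8 179.1 178.8 -10.2]
blue (335, 174, 64, 65) [ 502.6 -324.   179.1  180.7  -10.2]
blue (412, 205, 9, 45) [ 430.  -460.6   15.6  132.7  -13.4]
trough (291, 152, 42, 18) [ 652.9 -173.9  125.5   53.5   -3.8]
bottle (280, 214, 18, 20) [456.9 -85.7  48.4  54.5  -4.2]
rack (231, 152, 42, 32) [646.1   8.9  85.4 117.7   5.2]
jar (304, 104, 21, 23) [ 798.  -194.1   62.3   72.1   -3.8]
red [236.9 169.9] 6.5 [[632.5  53.2  53. ]]
yellow [266.4 159. ] 8.0 [[660.2 -36.6  53. ]]
green [246.9 155.3] 10.5 [[675.7  20.9  53. ]]
blue [255.9 172.9] 6.5 [[619.5  -2.8  53. ]]
```

View pics/crop1.png

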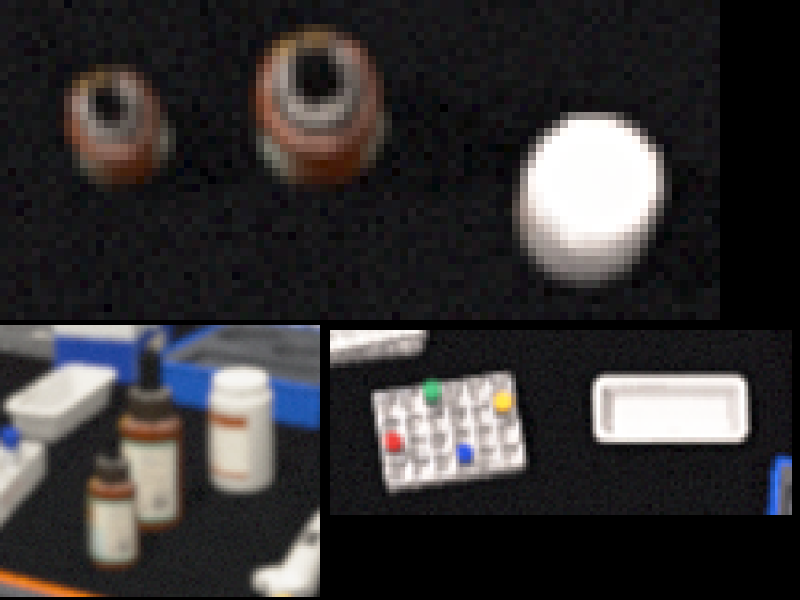

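The crop confirms the left dropper (about 35 mm across) as the smaller one. Its neighbour is about 46 mm across and clearly taller. Next I'll refine the poses.

```bash
cat >> h.py <<'E'
def inner(c,lo,hi,z):
    m=cv2.inRange(c["hsv"],np.array(lo),np.array(hi))
    cs,hh=cv2.findContours(m,cv2.RETR_CCOMP,cv2.CHAIN_APPROX_NONE)
    k=max((i for i in range(len(cs)) if hh[0][i][3]>=0),key=lambda i:cv2.contourArea(cs[i]))
    return cs[k]
def go(xyz,psi,p0=None):
    """shift/turn numbers from the current pose to TCP xyz (m), closing line at psi deg"""
    from scipy.spatial.transform import Rotation as Ro
    s=r.read_state(); R=Ro.from_quat(s["eef_rot"])
    cur=np.degrees(np.arctan2(*R.as_matrix()[1::-1,1])); d=(psi-cur+90)%180-90
    y=np.radians(psi); 
    if abs(((cur+d)-psi+180)%360-180)>90: y+=np.pi
    T=np.array([[-np.sin(y),np.cos(y),0],[np.cos(y),np.sin(y),0],[0,0,-1]]).T
    q=(R.inv()*Ro.from_matrix(T)).as_rotvec(degrees=True)/120
    sh=R.inv().apply(np.array(xyz)-s["ee_pos"])/.3
    print("at",np.round(s["ee_pos"]*1000,1),"psi %.1f q"%cur,np.round(s["joint_positions"],2),"\n go",np.round(sh,4),"turn",np.round(q,4))
E
python3 - <<'E'
from h import *
c=cam("top"); s=cam("side")
for n,lo,hi in(("orange",(3,120,90),(20,255,255)),("blue",(105,120,60),(125,255,255))):
    q=inner(c,lo,hi,.036); R=rect(c,q,.035); print(n,cv2.boundingRect(q),R)
    # dark pockets inside the insert
    m=np.zeros(c["hsv"].shape[:2],np.uint8); cv2.drawContours(m,[q],-1,255,-1); m=cv2.erode(m,np.ones((5,5)))
    g=cv2.cvtColor(c["pixels"],cv2.COLOR_RGB2GRAY); v=g[m>0]; t,_=cv2.threshold(v,0,255,cv2.THRESH_OTSU); print("thr",t,np.percentile(v,[5,30,60,95]))
from itertools import permutations
P=dict(red=(632.5,53.2),yellow=(660.2,-36.6),green=(675.7,20.9),blue=(619.5,-2.8))
M=np.array([(9,-46),(-28,-9),(28,9),(-9,46.]),float) if 0 else np.array([(9,-46),(-28,-9),(28,9),(-9,46)],float)
W=np.array([P[k] for k in("yellow","blue","green","red")])
a=M-M.mean(0);b=W-W.mean(0); th=np.arctan2((a[:,0]*b[:,1]-a[:,1]*b[:,0]).sum(),(a*b).sum())
R=np.array([[np.cos(th),-np.sin(th)],[np.sin(th),np.cos(th)]]); o=W.mean(0)-R@M.mean(0)
print("rack",o,np.degrees(th),"pred",np.round(M@R.T+o,1),"res",np.round(W-M@R.T-o,1))
# dropper dark blobs etc: brown masks, both views
for nm,cc,box in(("top",c,(220,200,270,232)),("side",s,(250,165,295,235))):
    m,b=blobs(cc,(0,70,35),(18,255,200),box,5)
    for q in b[:5]: print(nm,cv2.boundingRect(q),cv2.contourArea(q), rect(cc,q,.03)[:4])
g=cv2.cvtColor(c["pixels"],cv2.COLOR_RGB2GRAY)
print(g[204:226,218:248])
E
```

```text
File "<stdin>", line 10
    M=np.array([(9,-46),(-28,-9),(28,9),(-9,46.]),float) if 0 else np.array([(9,-46),(-28,-9),(28,9),(-9,46)],float)
                                               ^
SyntaxError: closing parenthesis ']' does not match opening parenthesis '('
```

```bash
python3 - <<'E'
from h import *
c=cam("top"); s=cam("side")
for n,lo,hi in(("orange",(3,120,90),(20,255,255)),("blue",(105,120,60),(125,255,255))):
    q=inner(c,lo,hi,.036); print(n,cv2.boundingRect(q),rect(c,q,.035))
M=np.array([(9,-46),(-28,-9),(28,9),(-9,46)],float)
W=np.array([(660.2,-36.6),(619.5,-2.8),(675.7,20.9),(632.5,53.2)])
a=M-M.mean(0);b=W-W.mean(0); th=np.arctan2((a[:,0]*b[:,1]-a[:,1]*b[:,0]).sum(),(a*b).sum())
R=np.array([[np.cos(th),-np.sin(th)],[np.sin(th),np.cos(th)]]); o=W.mean(0)-R@M.mean(0)
print("rack",o,np.degrees(th),"pred",np.round(M@R.T+o,1).tolist(),"res",np.round(W-M@R.T-o,1).tolist())
for nm,cc,box in(("top",c,(220,200,270,232)),("side",s,(250,165,295,235))):
    m,b=blobs(cc,(0,70,35),(18,255,200),box,5)
    for q in b[:5]: print(nm,cv2.boundingRect(q),cv2.contourArea(q), rect(cc,q,.03)[:4])
a=cv2.resize(c["pixels"][180:245,330:405],(400,347),interpolation=3); b=cv2.resize(c["pixels"][188:258,122:197],(400,373),interpolation=3)
o=np.zeros((600,800,3),np.uint8); o[:347,:400]=a; o[:373,400:]=b
a=cv2.resize(c["pixels"][203:228,220:270],(400,200),interpolation=3); o[380:580,:400]=a
b=cv2.resize(s["pixels"][163:233,250:300],None,fx=3,fy=3,interpolation=3); o[380:590,450:600]=b
cv2.imwrite("pics/crop2.png",o[:,:,::-1])
E
```

```text
orange (126, 192, 64, 62) [492.7 295.4 169.1 168.3 -10.2]
blue (337, 176, 60, 61) [ 503.  -324.9  168.7  168.5  -10.3]
rack [646.975   8.675] 5.775896563906674 pred [[660.6, -36.2], [620.0, -3.1], [673.9, 20.4], [633.4, 53.5]] res [[-0.4, -0.4], [-0.5, 0.3], [1.8, 0.5], [-0.9, -0.3]]
top (246, 203, 17, 20) 233.5 [504.7  10.7  47.6  57.2]
top (223, 208, 13, 16) 134.0 [500.6  85.3  35.7  45.2]
side (266, 179, 22, 45) 253.5 [511.3 -25.6  55.6 292.2]
side (256, 200, 16, 10) 100.0 [528.8  21.8  35.8  57.9]
side (258, 227, 16, 5) 22.5 [470.1 150.8  33.2  16.6]
side (256, 212, 3, 5) 5.5 [521.3  80.4   4.6  22.9]
```

View pics/crop2.png

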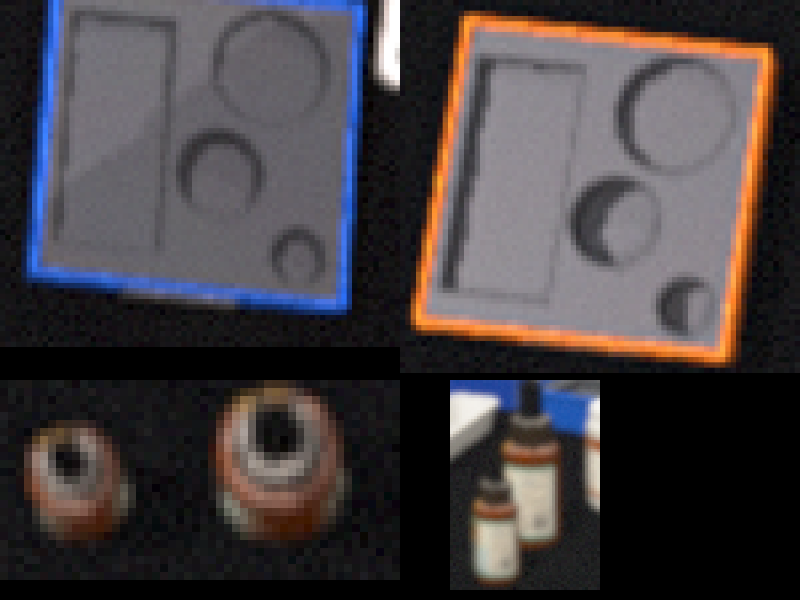

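The crop shows both inserts with LONG on the left and VIAL at the near right. The small dropper's bulb is at about pixel (228.5,213), the large one's at (254.7,209.5). I'll check the pockets and droppers numerically.

```bash
python3 - <<'E'
from h import *
c=cam("top"); s=cam("side")
def tf(o,yaw,p):
    t=np.radians(yaw); R=np.array([[np.cos(t),-np.sin(t)],[np.sin(t),np.cos(t)]]); return (np.array(p)-o)@R
for n,o,off,px in(("blue",(503,-324.7),(330,180),[(73,15),(172,20),(160,250),(58,240),(270,67),(220,173),(298,258)]),
  ("orange",(492.7,295.2),(322-200,188),[(482,58),(585,67),(548,300),(443,290),(675,115),(616,222),(685,306)])):
    px=np.array(px,float)-((0,0) if n=="blue" else (400,0))
    uv=px/5.333+off-.4
    w=onz(c,uv,.034)*1000
    print(n,np.round(tf(o,-10.2,w[:,:2]),1).tolist())
print("small bulb",onz(c,(228.2,212.8),.102)*1000,"large",onz(c,(254.4,209.2),.135)*1000)
for q in((265.4,230),(279,218)): print("side foot",onz(s,q,0)*1000)
# project predicted points into side view
for z in(0,.055,.077,.102): print(z,proj(s,(.478,.074,z)),proj(c,(.478,.074,z)))
b=onz(c,(254.4,209.2),.135)[0]
for z in (0,.12,.135,.15): print("L",z,proj(s,(b[0],b[1],z)))
m,bb=blobs(s,(0,0,100),(180,90,255),(290,165,320,212)); print("bottle side",[cv2.boundingRect(q) for q in bb[:2]], [proj(s,(.460,-.087,z)).tolist() for z in(0,.088)])
E
```

```text
blue [[62.3, 74.3], [65.6, 18.8], [-65.2, 16.1], [-66.0, 72.6], [44.8, -37.7], [-18.5, -13.9], [-61.1, -59.8]]
orange [[64.5, 74.0], [65.9, 15.9], [-65.2, 15.7], [-66.2, 73.9], [44.6, -38.3], [-18.4, -14.8], [-60.0, -59.6]]
small bulb [[496.5253645   82.78843297 102.        ]] large [[496.20751688   8.0321448  135.        ]]
side foot [[495.74518562  94.53255225   0.        ]]
side foot [[ 4.89831482e+02  2.15225539e+01 -5.55111512e-14]]
0 [[275.9405141  227.46777311]] [[233.821604   224.14444131]]
0.055 [[275.62445681 205.17116528]] [[232.68997413 221.4999077 ]]
0.077 [[275.49494396 196.03054937]] [[232.21297888 220.38520808]]
0.102 [[275.3455554  185.48428261]] [[231.65282941 219.07618543]]
L 0 [[278.44656556 215.51572069]]
L 0.12 [[277.87551543 168.18511975]]
L 0.135 [[277.80121219 162.02020491]]
L 0.15 [[277.72622921 155.79739341]]
bottle side [(290, 166, 30, 41)] [[[304.59862628440635, 203.32214826528048]], [[304.87315225319776, 170.60555685436]]]
```

```bash
python3 - <<'E'
from h import *
c=cam("top"); print("bottle",onz(c,(289,222.1),.088)*1000)
go((.653,-.174,.15),-3.8)
E
```

```text
bottle [[460.7430942  -87.39318498  88.        ]]
at [ 279.6 -559.   236.5] psi -63.4 q [ 1.08  0.33 -0.06  1.46  0.02  1.35 -0.09] 
 go [ 1.6873 -0.5908  0.2884] turn [-0.     -0.     -0.4969]
```

```bash
python3 -m pendant '[[-1,0.85,-0.3,0.05,0,0,-0.25],[-1,0.85,-0.3,0.05,0,0,-0.25],[-1,0.85,-0.3,0.05,0,0,-0.25],[-1,0.85,-0.3,0.05,0,0,-0.25],[-1,0.85,-0.3,0.05,0,0,-0.25]]'; python3 - <<'E'
from h import *
go((.653,-.174,.10),-3.8)
E
```

```text
time: 1.08
ee_pos: [0.4705, -0.3602, 0.2216]
eef_rot: [0.879, 0.477, 0.001, -0.0]
ft_force: [-0.3, -0.6, -0.1]
width: 0.0867
grip_force: 0.0
at [ 470.5 -360.2  221.6] psi -33.1 q [ 0.81  0.28 -0.28  1.56  0.08  1.31 -0.06] 
 go [0.8512 0.1708 0.4068] turn [ 0.0004 -0.0008 -0.244 ]
```

```bash
python3 -m pendant '[[-1,0.85,0.17,0.2,0,0,-0.244],[-1,0.85,0.17,0.2,0,0,-0.244],[-1,0.85,0.17,0.2,0,0,-0.244],[-1,0.85,0.17,0.2,0,0,-0.244],[-1,0.85,0.17,0.4,0,0,-0.244],[-1,0.85,0.17,0.4,0,0,-0.244],[-1,0.85,0.17,0.4,0,0,-0.244]]'; python3 - <<'E'
from h import *
go((.653,-.174,.031),-3.8)
c=cam("top"); print(proj(c,r.read_state()["ee_pos"]))
a=cv2.resize(c["pixels"][110:215,250:390],(800,600),interpolation=3); cv2.imwrite("pics/t1.png",a[:,:,::-1])
E
```

```text
time: 1.95
ee_pos: [0.6505, -0.1811, 0.1029]
eef_rot: [0.733, 0.681, -0.0, 0.001]
ft_force: [0.9, -1.3, 0.6]
width: 0.0873
grip_force: 0.0
at [ 650.5 -181.1  102.9] psi -4.2 q [ 0.5   0.57 -0.42  1.45  0.24  1.17 -0.03] 
 go [0.0244 0.0064 0.2397] turn [ 0.0004  0.0004 -0.0035]
[[316.68667814 154.07916756]]
```

View pics/t1.png

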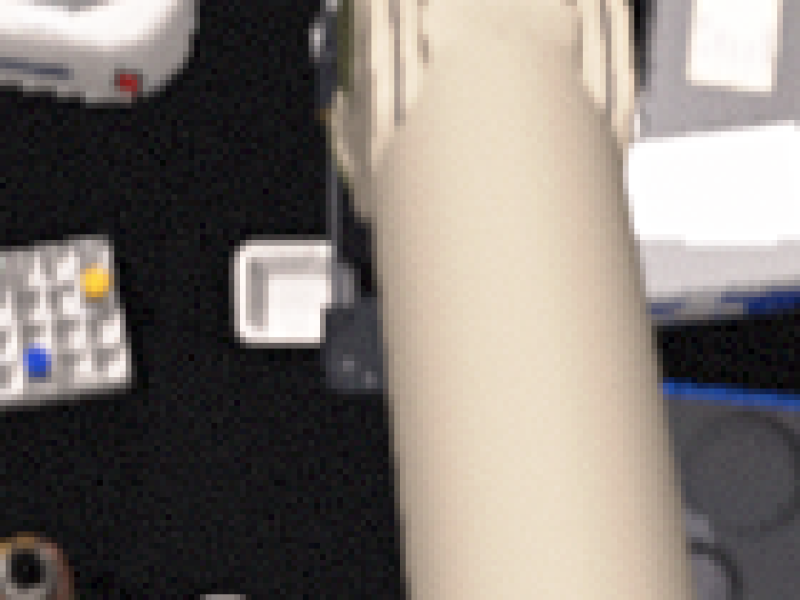

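The arm hides the gripper from above, as seen here with the trough's left end at about (285,240) in the crop. I'll check from the side while going down.

```bash
python3 -m pendant '[[-1,0,0,0.1,0,0,0],[-1,0,0,0.17,0,0,0],[-1,0,0,0.21,0,0,0],[-1,0,0,0.235,0,0,0],[-1,0,0,0.235,0,0,0],[-1,0,0,0.235,0,0,0]]' 25; python3 - <<'E'
from h import *
go((.653,-.174,.031),-3.8)
c=cam("side"); print(proj(c,r.read_state()["ee_pos"]))
a=cv2.resize(c["pixels"][120:220,190:330],(800,571),interpolation=3); cv2.imwrite("pics/s1.png",a[:,:,::-1])
E
```

```text
time: 2.75
ee_pos: [0.6509, -0.1798, 0.0318]
eef_rot: [0.732, 0.681, 0.0, 0.0]
ft_force: [-0.1, 1.2, -0.4]
width: 0.0872
grip_force: 0.0
at [ 650.9 -179.8   31.8] psi -4.1 q [ 0.49  0.65 -0.4   1.5   0.27  1.05 -0.05] 
 go [0.0196 0.0055 0.0027] turn [ 0.0005  0.0001 -0.0029]
[[250.04377275 173.16214033]]
```

View pics/s1.png

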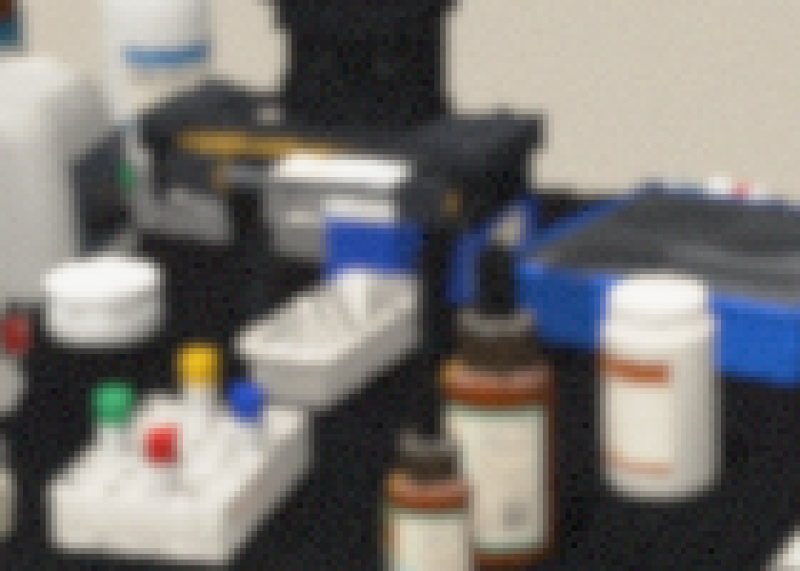

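The gripper straddles the trough (crop about (330,330)) with its tips below the rim. I'll correct the 6 mm offset and close.

```bash
python3 -m pendant '[[-1,0.02,0.005,0.003,0,0,-0.003],[-1,0.02,0.005,0.003,0,0,-0.003],[1,0.02,0.005,0.003,0,0,-0.003],[1,0.02,0.005,0.003,0,0,-0.003],[1,0.02,0.005,0.003,0,0,-0.003],[1,0.02,0.005,0.003,0,0,-0.003],[1,0.02,0.005,0.003,0,0,-0.003]]' 25;  python3 -m pendant '[[1,0,0,0,0,0,0],[1,0,0,-0.05,0,0,0],[1,0,0,-0.15,0,0,0],[1,0,0,-0.3,0,0,0],[1,0,0,-0.3,0,0,0],[1,0,0,-0.3,0,0,0]]' 25; python3 - <<'E'
from h import *
t=np.radians(-10.2); p=np.array([503,-324.7])+np.array([[np.cos(t),-np.sin(t)],[np.sin(t),np.cos(t)]])@(0,46); print(p)
go((p[0]/1e3,p[1]/1e3,.12),-10.2-90)
E
```

```text
time: 3.68
ee_pos: [0.6524, -0.1739, 0.0302]
eef_rot: [0.73, 0.683, 0.0, 0.0]
ft_force: [-0.4, 0.1, -0.8]
width: 0.051
grip_force: 25.0
time: 4.42
ee_pos: [0.6523, -0.1738, 0.1205]
eef_rot: [0.73, 0.683, 0.0, 0.0]
ft_force: [-0.4, 0.1, -1.0]
width: 0.0509
grip_force: 25.0
[ 511.14589805 -279.42700203]
at [ 652.3 -173.8  120.5] psi -3.8 q [ 0.5   0.56 -0.43  1.43  0.24  1.2  -0.02] 
 go [-0.3823 -0.4462  0.0015] turn [ 0.000e+00  2.000e-04 -6.966e-01]
```

```bash
python3 -m pendant '[[1,-0.1,-0.1,0,0,0,-0.087],[1,-0.2,-0.2,0,0,0,-0.174],[1,-0.3,-0.3,0,0,0,-0.261],[1,-0.38,-0.44,0,0,0,-0.348],[1,-0.382,-0.446,0,0,0,-0.435],[1,-0.382,-0.446,0,0,0,-0.522],[1,-0.382,-0.446,0,0,0,-0.609],[1,-0.382,-0.446,0,0,0,-0.697]]' ;  python3 -m pendant '[[1,0,0,0,0,0,0],[1,0,0,0,0,0,0],[1,0,0,0,0,0,0]]'; python3 - <<'E'
from h import *
go((.5111,-.2794,.12),79.8)
c=cam("top")
m,b=blobs(c,(0,0,110),(180,60,255),(320,160,400,245),60)
for q in b: print(cv2.boundingRect(q),rect(c,q,.12))
a=cv2.resize(c["pixels"][150:255,290:430],(800,600),interpolation=3); cv2.imwrite("pics/t2.png",a[:,:,::-1])
s=cam("side"); cv2.imwrite("pics/t2s.png",cv2.resize(s["pixels"][110:210,240:380],(800,571),interpolation=3)[:,:,::-1])
E
```

```text
time: 5.42
ee_pos: [0.5106, -0.279, 0.1191]
eef_rot: [0.085, 0.996, 0.0, -0.001]
ft_force: [-0.3, -0.2, -0.9]
width: 0.051
grip_force: 25.0
time: 5.8
ee_pos: [0.5112, -0.2792, 0.12]
eef_rot: [0.09, 0.996, 0.0, -0.0]
ft_force: [0.1, -0.6, -0.7]
width: 0.0508
grip_force: 25.0
at [ 511.2 -279.2  120. ] psi 79.7 q [ 0.97  0.41 -0.67  1.69  0.28  1.14  1.61] 
 go [ 0.0003 -0.0007 -0.    ] turn [ 0.     -0.0001 -0.0006]
(338, 160, 62, 85) [ 502.  -313.   168.7  245.3   -7. ]
```

View pics/t2s.png

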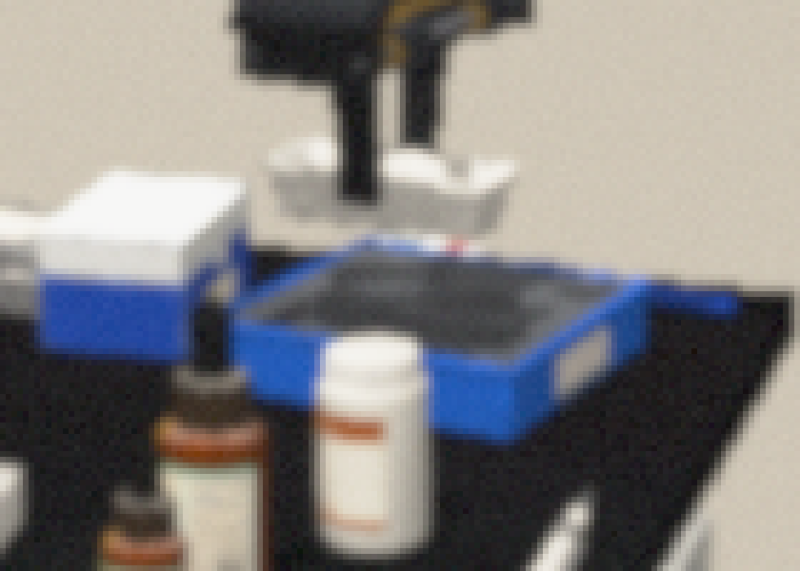

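The trough is held level over the tray (crop about (390,190)). Lowering it.

```bash
python3 -m pendant '[[1,0,0,0.1,0,0,0],[1,0,0,0.16,0,0,0],[1,0,0,0.185,0,0,0],[1,0,0,0.2,0,0,0],[1,0,0,0.21,0,0,0],[1,0,0,0.218,0,0,0],[1,0,0,0.222,0,0,0],[1,0,0,0.222,0,0,0]]'; python3 - <<'E'
from h import *
go((.5111,-.2794,.052),79.8)
s=cam("side"); cv2.imwrite("pics/t3s.png",cv2.resize(s["pixels"][110:210,240:380],(800,571),interpolation=3)[:,:,::-1])
E
```

```text
time: 6.9
ee_pos: [0.5114, -0.2794, 0.0537]
eef_rot: [0.088, 0.996, -0.0, 0.0]
ft_force: [0.5, 0.4, -0.3]
width: 0.0508
grip_force: 25.0
at [ 511.4 -279.4   53.7] psi 79.9 q [ 0.94  0.49 -0.64  1.74  0.34  1.02  1.57] 
 go [ 0.0009 -0.0003  0.0056] turn [-0.      0.0001  0.0005]
```

View pics/t3s.png

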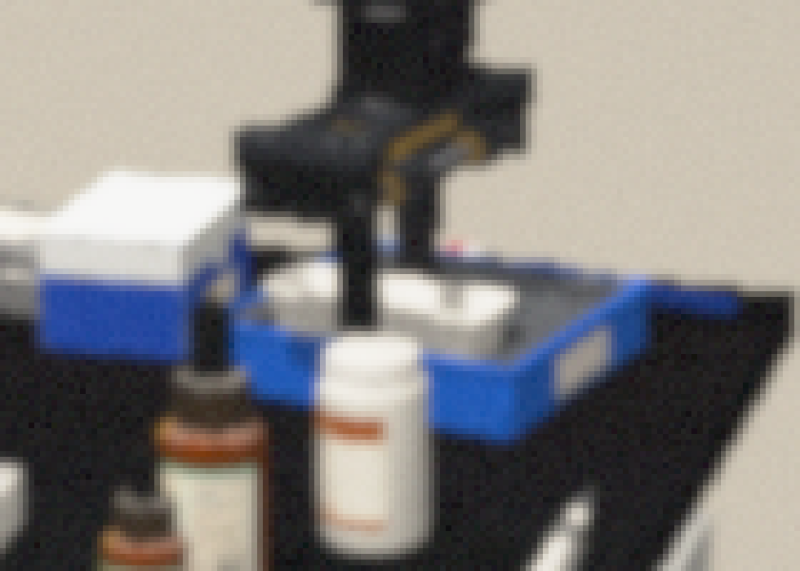

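It's in the pocket with no contact force. I'll seat, release, rise and head for the dropper.

```bash
python3 -m pendant '[[1,0,0,0.005,0,0,0],[1,0,0,0.006,0,0,0],[-0.5,0,0,0.006,0,0,0],[-0.5,0,0,0.006,0,0,0],[-0.5,0,0,0.006,0,0,0],[-0.5,0,0,-0.1,0,0,0],[-0.5,0,0,-0.35,0,0,0],[-0.5,0,0,-0.45,0,0,0]]'; python3 - <<'E'
from h import *
go((.496,.083,.18),3)
s=cam("side"); cv2.imwrite("pics/t4s.png",cv2.resize(s["pixels"][110:240,240:380],(646,600),interpolation=3)[:,:,::-1])
E
```

```text
time: 7.95
ee_pos: [0.5118, -0.2793, 0.1912]
eef_rot: [0.088, 0.996, -0.0, 0.001]
ft_force: [-0.8, -0.4, -0.2]
width: 0.0652
grip_force: 0.0
at [ 511.8 -279.3  191.2] psi 79.9 q [ 0.99  0.35 -0.69  1.61  0.23  1.27  1.65] 
 go [0.2642 1.1795 0.0361] turn [4.000e-04 9.000e-04 6.406e-01]
```

View pics/t4s.png

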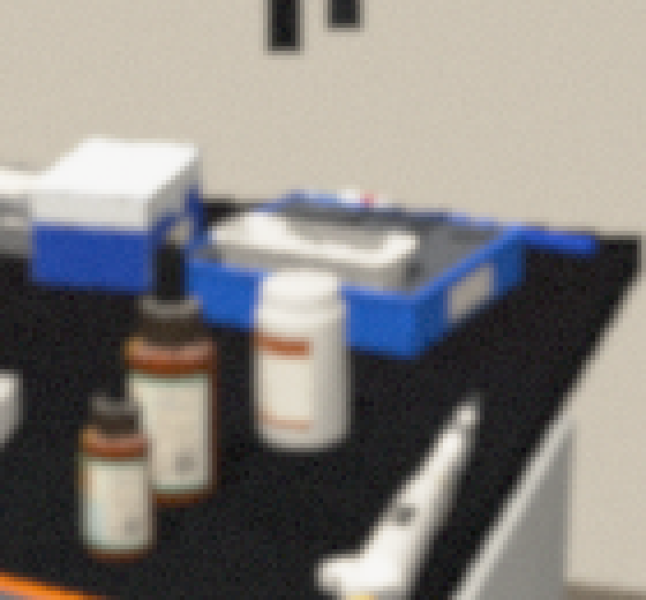

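The trough sits low and level in its pocket (about (310,250) in the crop). On to the dropper.

```bash
python3 -m pendant '[[-1,0.05,0.2,0,0,0,0.08],[-1,0.1,0.4,0,0,0,0.16],[-1,0.15,0.6,0,0,0,0.24],[-1,0.2,0.8,0,0,0,0.32],[-1,0.26,1,0,0,0,0.4],[-1,0.26,1,0,0,0,0.48],[-1,0.26,1,0,0,0,0.56],[-1,0.26,1,0,0,0,0.64]]';python3 -m pendant '[[-1,0,0,0,0,0,0],[-1,0,0,0,0,0,0]]'; python3 - <<'E'
from h import *
go((.496,.083,.18),3)
c=cam("top"); m,b=blobs(c,(0,0,110),(180,70,255),(330,170,400,240),30)
for q in b[:3]: print(cv2.boundingRect(q),rect(c,q,.052))
E
```

```text
time: 9.0
ee_pos: [0.4872, 0.0299, 0.1883]
eef_rot: [0.69, 0.724, -0.0, 0.0]
ft_force: [-0.4, 0.1, 0.3]
width: 0.0871
grip_force: 0.0
time: 9.25
ee_pos: [0.4873, 0.0297, 0.1884]
eef_rot: [0.687, 0.727, -0.0, 0.0]
ft_force: [-0.5, 0.8, -0.1]
width: 0.0876
grip_force: 0.0
at [487.3  29.7 188.4] psi 3.3 q [ 0.58  0.13 -0.77  1.84  0.1   1.21 -0.17] 
 go [0.1756 0.0391 0.028 ] turn [-0.0001  0.0001  0.0023]
(342, 177, 54, 59) [ 499.9 -321.3  157.9  158.   -10.2]
```

```bash
python3 -m pendant '[[-1,0.176,0.04,0,0,0,0],[-1,0.176,0.04,0.1,0,0,0],[-1,0.176,0.04,0.22,0,0,0],[-1,0.176,0.04,0.34,0,0,0],[-1,0.176,0.04,0.42,0,0,0],[-1,0.176,0.04,0.46,0,0,0],[-1,0.176,0.04,0.46,0,0,0]]'; python3 - <<'E'
from h import *
go((.496,.083,.05),3)
s=cam("side"); cv2.imwrite("pics/d1.png",cv2.resize(s["pixels"][130:260,210:350],(646,600),interpolation=3)[:,:,::-1])
E
```

```text
time: 10.18
ee_pos: [0.4964, 0.0831, 0.0503]
eef_rot: [0.688, 0.726, -0.0, -0.0]
ft_force: [0.6, 0.4, 0.8]
width: 0.0867
grip_force: 0.0
at [496.4  83.1  50.3] psi 3.1 q [ 0.41  0.36 -0.76  1.94  0.3   0.95 -0.44] 
 go [-0.0002 -0.0012  0.0011] turn [-0.0004 -0.0001  0.0009]
```

View pics/d1.png

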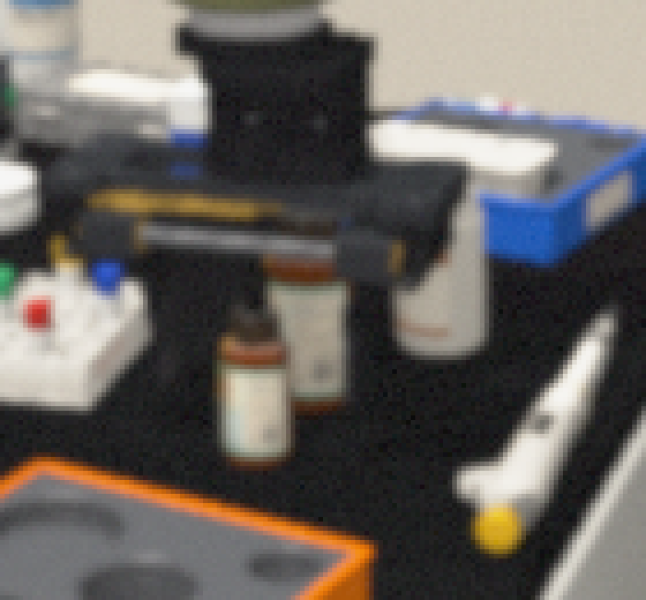

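The gripper frames the small dropper (crop (255,390)), but the fingers are dark on dark, so I'll check numerically.

```bash
python3 - <<'E'
from h import *
s=cam("side")
for z in(0,.05,.102): print(z,(proj(s,(.4964,.0831,z))-(210,130))*4.615)
print([(proj(s,(.4964+d,.0831,.036))-(210,130)).ravel()*4.615 for d in(-.05,.05)])
E
```

```text
0 [[262.97872985 451.97809898]]
0.05 [[260.9902407  358.51290887]]
0.102 [[258.85368151 258.07411959]]
[array([358.33283688, 398.38201781]), array([167.91358673, 372.0217221 ])]
```

```bash
python3 -m pendant '[[-1,0,0.007,0,0,0,0],[0.1,0,0.007,0,0,0,0],[0.1,0,0.007,0,0,0,0],[1,0,0.007,0,0,0,0],[1,0,0.007,0,0,0,0],[1,0,0.007,0,0,0,0]]' 20; python3 -m pendant '[[1,0,0,-0.02,0,0,0],[1,0,0,-0.1,0,0,0],[1,0,0,-0.25,0,0,0],[1,0,0,-0.4,0,0,0],[1,0,0,-0.5,0,0,0],[1,0,0,-0.5,0,0,0]]'; python3 - <<'E'
from h import *
t=np.radians(-10.2); p=np.array([503,-324.7])+np.array([[np.cos(t),-np.sin(t)],[np.sin(t),np.cos(t)]])@(-18,-14); print(p)
go((p[0]/1e3,p[1]/1e3,.2),0)
s=cam("side"); cv2.imwrite("pics/d2.png",cv2.resize(s["pixels"][80:260,210:350],(466,600),interpolation=3)[:,:,::-1])
E
```

```text
time: 11.02
ee_pos: [0.4986, 0.0832, 0.0505]
eef_rot: [0.688, 0.726, -0.0, 0.0]
ft_force: [-1.0, -0.0, -0.1]
width: 0.045
grip_force: 0.0
time: 11.78
ee_pos: [0.4998, 0.0836, 0.2031]
eef_rot: [0.688, 0.726, 0.001, 0.002]
ft_force: [-0.3, -1.0, -1.0]
width: 0.0318
grip_force: 20.0
[ 482.80529269 -335.29121319]
at [499.8  83.6 203.1] psi 3.1 q [ 0.5   0.17 -0.82  1.78  0.13  1.24 -0.3 ] 
 go [-1.3911 -0.131   0.0103] turn [0.0021 0.0002 0.0255]
```

View pics/d2.png

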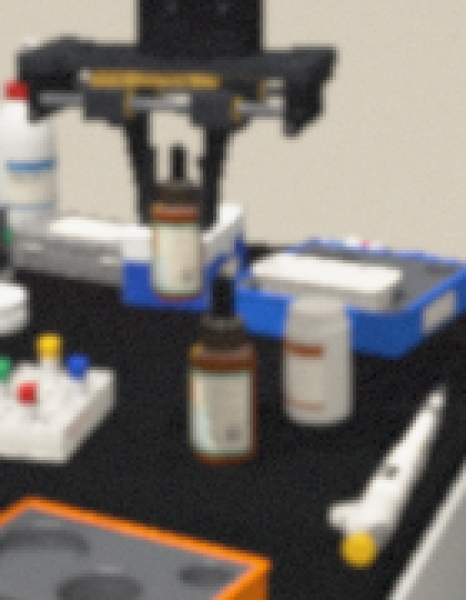

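The small dropper is held upright (crop (178,220)), and the large one still stands. The fingers closed late, so I'll measure how far its foot is below the TCP.

```bash
python3 - <<'E'
from h import *
s=cam("side"); p=r.read_state()["ee_pos"]; print(p)
f=lambda x:(x-(210,80))*3.333
for z in(.13,.14,.15,.16): print("foot z",z,f(proj(s,(p[0],p[1],z))),"top",f(proj(s,(p[0],p[1],z+.102))), "bodytop",f(proj(s,(p[0],p[1],z+.055))))
print("tips",f(proj(s,p-[0,0,.014])))
m,b=blobs(s,(0,70,35),(18,255,200),(250,135,280,175),5)
for q in b: print(cv2.boundingRect(q))
E
```

```text
[0.49841548 0.0830086  0.20025168]
foot z 0.13 [[183.29262399 312.59770422]] top [[179.95412058 160.1825583 ]] bodytop [[181.52079067 231.71152551]]
foot z 0.14 [[182.97525258 298.1101129 ]] top [[179.61429229 144.66604414]] bodytop [[181.19160385 216.68262471]]
foot z 0.15 [[182.65578187 283.52635234]] top [[179.27213161 129.04264419]] bodytop [[180.86019621 201.55196833]]
foot z 0.16 [[182.33419047 268.84543849]] top [[178.92761381 113.31122159]] bodytop [[180.52654463 186.31849345]]
tips [[181.47970798 229.83593068]]
(255, 137, 16, 11)
```

```bash
python3 -m pendant '[[1,0,0,-0.18,0,0,0],[1,-0.15,0,-0.18,0,0,0],[1,-0.35,0,-0.18,0,0,0],[1,-0.55,-0.05,-0.18,0,0,0.05],[1,-0.75,-0.08,-0.18,0,0,0.1],[1,-0.9,-0.1,-0.18,0,0,0.11],[1,-0.9,-0.1,-0.18,0,0,0.11],[1,-0.9,-0.1,-0.18,0,0,0.11]]' 30; python3 - <<'E'
from h import *
go((.4828,-.3353,.15),-10.2)
E
```

```text
time: 12.88
ee_pos: [0.4829, -0.187, 0.2535]
eef_rot: [0.767, 0.642, -0.0, -0.001]
ft_force: [0.1, 0.5, -1.2]
width: 0.0309
grip_force: 30.0
at [ 482.9 -187.   253.5] psi -10.1 q [ 0.83  0.13 -0.59  1.69  0.07  1.35  0.05] 
 go [-0.487   0.087   0.3444] turn [-0.0008 -0.0005  0.0009]
```

```bash
python3 -m pendant '[[1,-0.2,0.036,0,0,0,0],[1,-0.4,0.07,0.1,0,0,0],[1,-0.487,0.087,0.2,0,0,0],[1,-0.487,0.087,0.34,0,0,0],[1,-0.487,0.087,0.42,0,0,0],[1,-0.487,0.087,0.42,0,0,0],[1,-0.487,0.087,0.42,0,0,0]]'; python3 - <<'E'
from h import *
go((.4828,-.3353,.067),-10.2)
s=cam("side"); cv2.imwrite("pics/d3.png",cv2.resize(s["pixels"][90:210,260:400],(700,600),interpolation=3)[:,:,::-1])
E
```

```text
time: 13.75
ee_pos: [0.4841, -0.3357, 0.1297]
eef_rot: [0.766, 0.642, 0.0, 0.001]
ft_force: [0.2, 0.2, 0.3]
width: 0.0309
grip_force: 30.0
at [ 484.1 -335.7  129.7] psi -10.1 q [ 0.92  0.38 -0.48  1.67  0.19  1.14  0.22] 
 go [ 0.0007 -0.0048  0.2092] turn [0.0007 0.0001 0.0012]
```

View pics/d3.png

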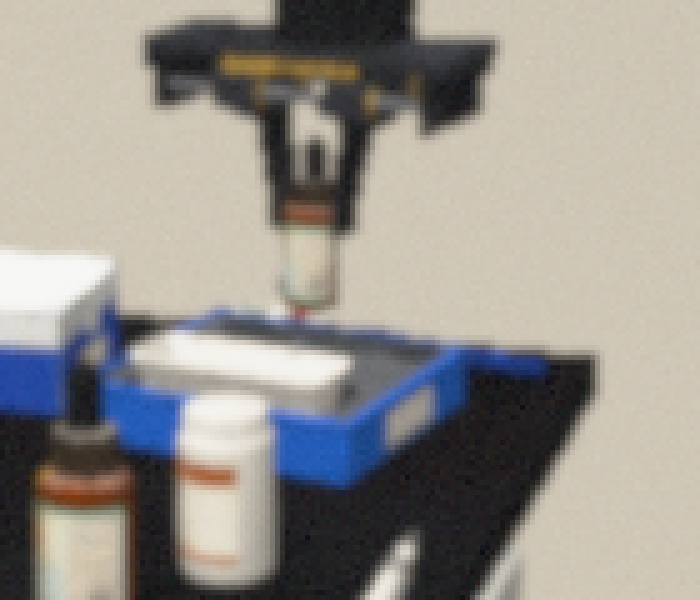

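The dropper is upright above the tray (crop (308,250)). Lowering.

```bash
python3 -m pendant '[[1,0,-0.003,0.08,0,0,0],[1,0,-0.003,0.14,0,0,0],[1,0,-0.003,0.17,0,0,0],[1,0,-0.003,0.185,0,0,0],[1,0,-0.003,0.192,0,0,0],[1,0,-0.003,0.195,0,0,0],[1,0,-0.003,0.195,0,0,0]]';python3 -m pendant '[[1,0,0,0.005,0,0,0],[1,0,0,0.01,0,0,0],[1,0,0,0.01,0,0,0]]';python3 -m pendant '[[1,0,0,0.005,0,0,0],[1,0,0,0.01,0,0,0],[1,0,0,0.01,0,0,0]]'
```

```text
time: 14.68
ee_pos: [0.4823, -0.3364, 0.0704]
eef_rot: [0.767, 0.642, 0.0, 0.0]
ft_force: [0.0, 0.8, -0.7]
width: 0.0314
grip_force: 30.0
time: 15.05
ee_pos: [0.4825, -0.3366, 0.068]
eef_rot: [0.767, 0.642, -0.0, 0.001]
ft_force: [-1.3, 1.2, 6.8]
width: 0.0311
grip_force: 30.0
time: 15.42
ee_pos: [0.4834, -0.3371, 0.0675]
eef_rot: [0.767, 0.642, 0.0, 0.002]
ft_force: [-7.7, 4.9, 27.0]
width: 0.0313
grip_force: 30.1
```

Floor contact is at the expected height. Backing off slightly and releasing.

```bash
python3 -m pendant '[[1,0,0,-0.01,0,0,0],[1,0,0,-0.01,0,0,0],[-0.2,0,0,-0.01,0,0,0],[-0.2,0,0,-0.01,0,0,0],[-0.2,0,0,-0.01,0,0,0],[-0.2,0,0,-0.15,0,0,0],[-0.2,0,0,-0.35,0,0,0],[-0.2,0,0,-0.45,0,0,0]]';  python3 - <<'E'
from h import *
s=cam("side"); cv2.imwrite("pics/d4.png",cv2.resize(s["pixels"][120:210,270:390],(800,600),interpolation=3)[:,:,::-1])
go((.6198,-.003,.19),5.8)
E
```

```text
time: 16.42
ee_pos: [0.483, -0.3366, 0.2023]
eef_rot: [0.767, 0.642, 0.0, 0.002]
ft_force: [0.8, 0.1, -0.4]
width: 0.0523
grip_force: 0.0
at [ 484.  -337.2  205.4] psi -10.1 q [ 0.93  0.31 -0.49  1.59  0.15  1.28  0.24] 
 go [1.1765 0.2489 0.0492] turn [ 0.0029  0.0019 -0.1329]
```

View pics/d4.png

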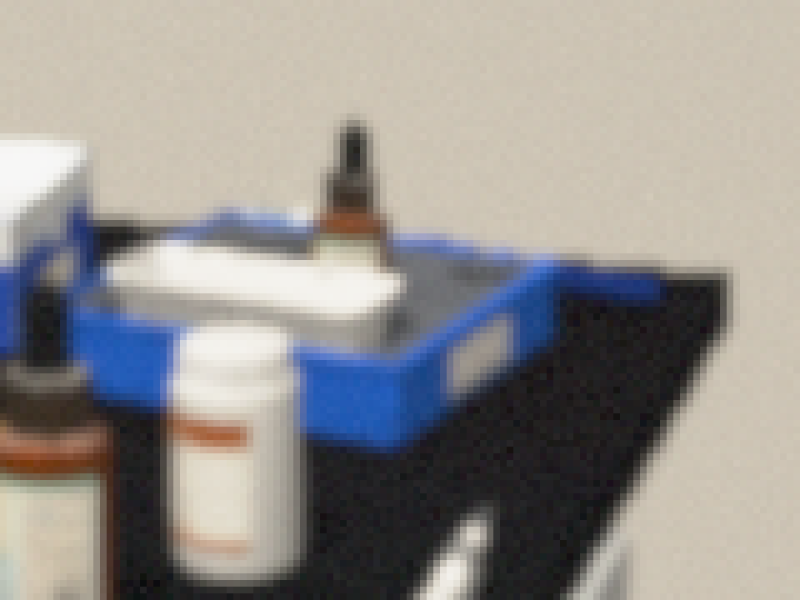

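The dropper stands upright and low in its pocket (crop (350,220)), with the trough in place. Next is the blue vial.

```bash
python3 -m pendant '[[-0.2,0.2,0.05,0,0,0,0],[-0.2,0.4,0.1,0,0,0,-0.05],[-0.2,0.6,0.15,0,0,0,-0.1],[-0.2,0.8,0.2,0,0,0,-0.133],[-0.2,0.98,0.249,0,0,0,-0.133],[-0.2,0.98,0.249,0.1,0,0,-0.133],[-0.2,0.98,0.249,0.2,0,0,-0.133],[-0.2,0.98,0.249,0.2,0,0,-0.133]]';  python3 - <<'E'
from h import *
go((.6198,-.003,.10),5.8)
# cap via two views: side-view cap position vs prediction
s=cam("side")
for n,lo,hi,w in(("red",(0,150,80),(6,255,255),(632.9,53.3)),("blue",(105,130,80),(125,255,255),(619.8,-3)),("yellow",(20,130,110),(34,255,255),(660.4,-36.4)),("green",(45,100,50),(85,255,255),(674.8,20.7))):
    m,b=blobs(s,lo,hi,(195,165,250,215),3)
    for q in b[:1]:
        x,y,W,H=cv2.boundingRect(q); print(n,(x+W/2-.5,y+H/2-.5),proj(s,(w[0]/1e3,w[1]/1e3,.046)))
E
```

```text
time: 17.48
ee_pos: [0.6059, -0.06, 0.1366]
eef_rot: [0.67, 0.742, -0.001, -0.002]
ft_force: [-0.3, 0.8, 0.9]
width: 0.0523
grip_force: 0.0
at [605.9 -60.  136.6] psi 5.8 q [ 0.53  0.45 -0.65  1.6   0.28  1.2  -0.07] 
 go [0.1842 0.066  0.1219] turn [-0.0022 -0.0005  0.0002]
red (217.5, 197.5) [[218.2913197  197.63623644]]
blue (233.0, 189.0) [[233.22327704 190.4396482 ]]
yellow (224.0, 183.0) [[224.50642859 184.37653186]]
green (209.5, 190.0) [[209.18101855 191.14251276]]
```

```bash
python3 -m pendant '[[-0.2,0.184,0.066,0,0,0,0],[-0.2,0.184,0.066,0.05,0,0,0],[-0.2,0.184,0.066,0.15,0,0,0],[-0.2,0.184,0.066,0.23,0,0,0],[-0.2,0.184,0.066,0.28,0,0,0],[-0.2,0.184,0.066,0.3,0,0,0],[-0.2,0.184,0.066,0.3,0,0,0]]';  python3 - <<'E'
from h import *
go((.6198,-.003,.045),5.8)
E
```

```text
time: 18.4
ee_pos: [0.6219, -0.0032, 0.0496]
eef_rot: [0.67, 0.742, 0.0, 0.0]
ft_force: [0.8, -0.4, 0.2]
width: 0.0521
grip_force: 0.0
at [621.9  -3.2  49.6] psi 5.8 q [ 0.41  0.57 -0.62  1.63  0.37  1.06 -0.22] 
 go [ 0.0013 -0.0069  0.0153] turn [0.0003 0.     0.    ]
```

```bash
python3 -m pendant '[[-0.2,0,-0.007,0.014,0,0,0],[-0.2,0,-0.007,0.015,0,0,0],[1,0,-0.007,0.015,0,0,0],[1,0,-0.007,0.015,0,0,0],[1,0,-0.007,0.015,0,0,0],[1,0,-0.007,0.015,0,0,0],[1,0,-0.007,0.015,0,0,0],[1,0,-0.007,0.015,0,0,0]]' 15;python3 -m pendant '[[1,0,0,0,0,0,0],[1,0,0,0,0,0,0]]' 15; python3 - <<'E'
from h import *
s=cam("side"); m,b=blobs(s,(105,130,80),(125,255,255),(220,170,250,215),3)
print([cv2.boundingRect(q) for q in b[:2]])
E
```

```text
time: 19.4
ee_pos: [0.6195, -0.0034, 0.0446]
eef_rot: [0.67, 0.742, -0.0, 0.0]
ft_force: [0.2, 0.7, 0.4]
width: 0.0144
grip_force: 15.0
time: 19.65
ee_pos: [0.6195, -0.0034, 0.0445]
eef_rot: [0.67, 0.742, -0.0, 0.0]
ft_force: [-0.8, 0.6, -0.3]
width: 0.0145
grip_force: 15.0
[(230, 187, 5, 6)]
```

```bash
python3 -m pendant '[[1,0,0,-0.03,0,0,0],[1,0,0,-0.1,0,0,0],[1,0,0,-0.25,0,0,0],[1,0,0,-0.4,0,0,0],[1,0,0,-0.45,0,0,0],[1,0,0,-0.45,0,0,0]]'; python3 - <<'E'
from h import *
t=np.radians(-10.2); p=np.array([503,-324.7])+np.array([[np.cos(t),-np.sin(t)],[np.sin(t),np.cos(t)]])@(-60,-60); print(p)
go((p[0]/1e3,p[1]/1e3,.18),-55)
s=cam("side"); m,b=blobs(s,(105,130,80),(125,255,255),(220,100,250,180),3)
e=r.read_state()["ee_pos"]; print([cv2.boundingRect(q) for q in b[:2]],proj(s,e))
for z in(.13,.14,.15): print(proj(s,(e[0],e[1],z)))
E
```

```text
time: 20.45
ee_pos: [0.62, -0.0032, 0.1812]
eef_rot: [0.67, 0.742, 0.001, 0.001]
ft_force: [0.1, 0.2, -0.4]
width: 0.0144
grip_force: 15.0
[ 433.3231791  -373.12665206]
at [620.   -3.2 181.2] psi 5.8 q [ 0.45  0.44 -0.67  1.52  0.28  1.28 -0.16] 
 go [-1.1636 -0.7442  0.0029] turn [ 1.300e-03 -4.000e-04  5.068e-01]
[(246, 159, 4, 13), (227, 135, 6, 4)] [[231.05301044 138.23129431]]
[[231.9750573  158.06611718]]
[[231.79116259 154.10970887]]
[[231.60615728 150.1296657 ]]
```

```bash
python3 -m pendant '[[1,-0.16,-0.1,-0.05,0,0,0.08],[1,-0.32,-0.2,-0.05,0,0,0.16],[1,-0.48,-0.3,-0.05,0,0,0.24],[1,-0.64,-0.4,-0.05,0,0,0.32],[1,-0.8,-0.5,-0.05,0,0,0.4],[1,-0.95,-0.6,-0.05,0,0,0.45],[1,-0.95,-0.6,-0.05,0,0,0.507],[1,-0.95,-0.6,-0.05,0,0,0.507]]'; python3 - <<'E'
from h import *
go((.4333,-.3731,.075),-55)
E
```

```text
time: 21.5
ee_pos: [0.4685, -0.3049, 0.1931]
eef_rot: [0.954, 0.3, -0.001, -0.001]
ft_force: [0.0, -0.4, -0.2]
width: 0.0144
grip_force: 15.0
at [ 468.5 -304.9  193.1] psi -55.0 q [ 0.84  0.24 -0.4   1.68  0.1   1.24 -0.54] 
 go [-0.226   0.1199  0.3935] turn [-0.0011  0.0004 -0.0002]
```

```bash
python3 -m pendant '[[1,-0.226,0.12,0,0,0,0],[1,-0.226,0.12,0,0,0,0],[1,-0.226,0.12,0.12,0,0,0],[1,-0.226,0.12,0.25,0,0,0],[1,-0.226,0.12,0.35,0,0,0],[1,-0.226,0.12,0.42,0,0,0],[1,-0.226,0.12,0.45,0,0,0],[1,-0.226,0.12,0.45,0,0,0]]'; python3 - <<'E'
from h import *
go((.4333,-.3731,.053),-55)
E
```

```text
time: 22.5
ee_pos: [0.4345, -0.3727, 0.0592]
eef_rot: [0.954, 0.301, -0.0, -0.001]
ft_force: [-0.2, -0.4, 0.4]
width: 0.0143
grip_force: 15.0
at [ 434.5 -372.7   59.2] psi -54.9 q [ 0.91  0.41 -0.33  1.78  0.15  0.99 -0.44] 
 go [-0.004  -0.0012  0.0206] turn [-0.0005 -0.      0.0007]
```

```bash
python3 -m pendant '[[1,-0.003,-0.001,0.012,0,0,0],[1,-0.003,-0.001,0.02,0,0,0],[1,-0.003,-0.001,0.02,0,0,0]]';python3 -m pendant '[[1,0,0,0.005,0,0,0],[1,0,0,0.005,0,0,0]]'
```

```text
time: 22.88
ee_pos: [0.4335, -0.3738, 0.0537]
eef_rot: [0.954, 0.301, 0.0, 0.0]
ft_force: [-0.2, -0.2, -1.1]
width: 0.0145
grip_force: 15.0
time: 23.12
ee_pos: [0.4337, -0.374, 0.0525]
eef_rot: [0.954, 0.3, 0.0, 0.0]
ft_force: [-0.8, -0.3, 4.3]
width: 0.0144
grip_force: 15.0
```

```bash
python3 -m pendant '[[0.2,0,0,0,0,0,0],[0.2,0,0,0,0,0,0],[0.2,0,0,0,0,0,0],[0.2,0,0,-0.06,0,0,0],[0.2,0,0,-0.2,0,0,0],[0.2,0,0,-0.35,0,0,0],[0.2,0,0,-0.35,0,0,0]]';  python3 - <<'E'
from h import *
s=cam("side"); w=(.4333,-.3731)
for z in(.012,.054,.061): print(z,proj(s,(*w,z)))
m,b=blobs(s,(105,130,60),(125,255,255),(330,140,375,180),3); print([cv2.boundingRect(q) for q in b])
o=s["pixels"][140:180,325:375]; cv2.imwrite("pics/v1.png",cv2.resize(o,(800,640),interpolation=3)[:600,:,::-1])
c=cam("top"); print(proj(c,(*w,.061)),c["pixels"][218:236:1,388:400].tolist()[6:12:5])
go((.4607,-.0874,.18),0)
E
```

```text
time: 24.0
ee_pos: [0.4354, -0.375, 0.1623]
eef_rot: [0.954, 0.3, 0.002, 0.003]
ft_force: [-0.5, -0.1, -0.4]
width: 0.035
grip_force: 0.0
0.012 [[341.24255279 167.19913168]]
0.054 [[341.72090816 153.88988363]]
0.061 [[341.80161181 151.64553228]]
[(330, 160, 40, 20)]
[[387.82668125 226.36681606]] [[[59, 63, 71], [58, 58, 65], [51, 52, 60], [33, 35, 37], [21, 20, 20], [14, 15, 17], [15, 11, 11], [21, 17, 23], [16, 12, 15], [18, 20, 21], [14, 16, 17], [28, 22, 26]], [[60, 59, 66], [57, 58, 65], [58, 62, 66], [61, 61, 70], [63, 65, 72], [56, 58, 63], [54, 53, 59], [39, 38, 43], [20, 20, 22], [23, 18, 19], [12, 16, 20], [17, 19, 21]]]
at [ 433.6 -373.9  158.1] psi -55.0 q [ 0.92  0.3  -0.35  1.69  0.11  1.17 -0.41] 
 go [ 0.6213 -0.7306 -0.074 ] turn [ 8.000e-04  3.000e-04 -4.585e-01]
```

```bash
python3 - <<'E'
from h import *
s=cam("side"); H=s["hsv"]
for v in range(146,166): print(v,[tuple(map(int,s["pixels"][v,u])) for u in range(337,347,1)][::2])
E
```

```text
146 [(205, 197, 180), (204, 196, 180), (205, 198, 182), (207, 198, 182), (208, 199, 183)]
147 [(207, 198, 182), (206, 198, 184), (206, 196, 182), (204, 196, 180), (206, 198, 182)]
148 [(205, 198, 182), (208, 199, 184), (206, 196, 181), (204, 197, 180), (204, 196, 179)]
149 [(204, 197, 180), (206, 198, 183), (205, 196, 183), (206, 196, 182), (205, 197, 181)]
150 [(206, 197, 182), (201, 192, 185), (196, 189, 189), (195, 188, 181), (203, 195, 180)]
151 [(206, 197, 183), (188, 183, 190), (162, 164, 197), (165, 164, 180), (196, 188, 178)]
152 [(204, 196, 180), (174, 172, 190), (109, 121, 197), (125, 128, 175), (192, 185, 174)]
153 [(205, 196, 184), (163, 160, 181), (69, 91, 181), (99, 104, 161), (189, 180, 170)]
154 [(199, 193, 182), (159, 157, 176), (61, 84, 167), (96, 105, 151), (191, 184, 173)]
155 [(176, 174, 187), (162, 161, 181), (81, 99, 163), (106, 112, 150), (191, 185, 176)]
156 [(138, 147, 193), (156, 159, 186), (124, 131, 169), (129, 133, 158), (182, 178, 180)]
157 [(111, 128, 183), (158, 162, 187), (166, 168, 182), (147, 151, 174), (160, 163, 196)]
158 [(108, 117, 149), (163, 166, 174), (194, 194, 192), (154, 159, 176), (118, 132, 180)]
159 [(113, 114, 121), (168, 169, 167), (202, 198, 192), (151, 150, 158), (93, 106, 141)]
160 [(111, 111, 115), (162, 159, 156), (198, 193, 187), (148, 149, 146), (88, 92, 103)]
161 [(111, 110, 116), (152, 150, 149), (185, 183, 178), (136, 135, 134), (91, 94, 109)]
162 [(114, 113, 117), (134, 135, 135), (154, 152, 151), (126, 128, 131), (92, 104, 140)]
163 [(114, 113, 118), (118, 120, 122), (129, 129, 133), (112, 120, 143), (87, 110, 173)]
164 [(111, 114, 115), (114, 116, 120), (112, 117, 131), (96, 116, 167), (67, 105, 183)]
165 [(111, 111, 114), (108, 110, 124), (100, 115, 155), (73, 108, 184), (48, 91, 170)]
```

The blue cap sits exactly where a seated vial should show it. On to the wide bottle: it is the only white one with a brown-banded label in reach, at top pixel (289,222). The white lid at (314,117) is only a low jar.

```bash
python3 -m pendant '[[-1,0.1,-0.12,-0.1,0,0,-0.08],[-1,0.2,-0.24,-0.1,0,0,-0.16],[-1,0.32,-0.38,-0.1,0,0,-0.24],[-1,0.46,-0.54,-0.1,0,0,-0.32],[-1,0.6213,-0.73,-0.1,0,0,-0.4],[-1,0.6213,-0.73,-0.1,0,0,-0.46],[-1,0.6213,-0.73,-0.1,0,0,-0.46],[-1,0.6213,-0.73,-0.1,0,0,-0.46]]';python3 - <<'E'
from h import *
go((.4607,-.0874,.052),0)
s=cam("side"); m,b=blobs(s,(0,0,90),(180,90,255),(292,172,322,215),30)
print([cv2.boundingRect(q) for q in b],[proj(s,(.4607,-.0874,z)).tolist() for z in(0,.05)])
E
```

```text
time: 25.15
ee_pos: [0.4602, -0.0886, 0.1865]
eef_rot: [0.708, 0.707, -0.0, -0.0]
ft_force: [-0.0, -0.7, 0.6]
width: 0.0866
grip_force: 0.0
at [460.2 -88.6 186.5] psi -0.1 q [ 0.73  0.07 -0.65  1.9   0.04  1.19  0.06] 
 go [0.0041 0.0021 0.4483] turn [-0.0005 -0.0001 -0.0007]
[(294, 172, 28, 36)] [[[304.3831718185422, 203.23329704167188]], [[304.5341467372692, 184.85409528890912]]]
```

```bash
python3 -m pendant '[[-1,0.004,0.002,0.1,0,0,0],[-1,0.004,0.002,0.25,0,0,0],[-1,0.004,0.002,0.35,0,0,0],[-1,0.004,0.002,0.42,0,0,0],[-1,0.004,0.002,0.448,0,0,0],[-1,0.004,0.002,0.448,0,0,0]]';python3 -m pendant '[[1,0,0,0,0,0,0],[1,0,0,0,0,0,0],[1,0,0,0,0,0,0],[1,0,0,0,0,0,0],[1,0,0,0,0,0,0],[1,0,0,0,0,0,0]]' 30
```

```text
time: 25.95
ee_pos: [0.4611, -0.0867, 0.0525]
eef_rot: [0.707, 0.708, -0.0, -0.0]
ft_force: [0.7, 0.4, 0.3]
width: 0.087
grip_force: 0.0
time: 26.7
ee_pos: [0.4611, -0.0863, 0.0527]
eef_rot: [0.706, 0.708, -0.0, -0.0]
ft_force: [-1.2, 0.6, 1.5]
width: 0.0465
grip_force: 29.9
```

```bash
python3 -m pendant '[[1,0,0,-0.03,0,0,0],[1,0,0,-0.12,0,0,0],[1,0,0,-0.3,0,0,0],[1,0,0,-0.48,0,0,0],[1,0,0,-0.65,0,0,0],[1,0,0,-0.65,0,0,0]]'; python3 - <<'E'
from h import *
t=np.radians(-10.2); R=np.array([[np.cos(t),-np.sin(t)],[np.sin(t),np.cos(t)]]); o=np.array([492.7,295.2])
p=o+R@(45,-38); print(p,o+R@(-60,-60))
go((p[0]/1e3,p[1]/1e3,.2),-10)
E
```

```text
time: 27.45
ee_pos: [0.4631, -0.0862, 0.2518]
eef_rot: [0.706, 0.708, 0.002, 0.003]
ft_force: [1.0, -0.6, -2.0]
width: 0.0464
grip_force: 29.9
[530.25958223 249.83175358] [423.0231791  246.77334794]
at [463.1 -86.2 251.8] psi 0.2 q [ 0.75  0.01 -0.66  1.8   0.01  1.32  0.09] 
 go [1.1197 0.2264 0.1717] turn [0.0033 0.0009 0.0849]
```

```bash
python3 -m pendant '[[1,0.2,0,0,0,0,0],[1,0.4,0,0,0,0,0],[1,0.6,0.08,0,0,0,0],[1,0.8,0.16,0,0,0,0],[1,1,0.23,0,0,0,0],[1,1,0.23,0.1,0,0,0],[1,1,0.23,0.17,0,0,0],[1,1,0.23,0.17,0,0,0]]'; python3 - <<'E'
from h import *
go((.5303,.2498,.08),0)
E
```

```text
time: 28.45
ee_pos: [0.5281, 0.2136, 0.1945]
eef_rot: [0.706, 0.708, -0.002, -0.001]
ft_force: [0.1, -0.1, -1.0]
width: 0.047
grip_force: 29.9
at [528.1 213.6 194.5] psi 0.2 q [ 0.27  0.37 -0.9   1.63  0.3   1.29 -0.68] 
 go [0.1211 0.0094 0.3817] turn [-0.0019  0.0005  0.0018]
```

```bash
python3 -m pendant '[[1,0.12,0.008,0,0,0,0],[1,0.12,0.008,0.05,0,0,0],[1,0.12,0.008,0.15,0,0,0],[1,0.12,0.008,0.25,0,0,0],[1,0.12,0.008,0.33,0,0,0],[1,0.12,0.008,0.37,0,0,0],[1,0.12,0.008,0.385,0,0,0],[1,0.12,0.008,0.385,0,0,0]]'; python3 - <<'E'
from h import *
go((.5303,.2498,.073),0)
E
```

```text
time: 29.45
ee_pos: [0.532, 0.2501, 0.0817]
eef_rot: [0.706, 0.708, 0.0, 0.0]
ft_force: [-0.9, 0.1, -0.2]
width: 0.0461
grip_force: 29.9
at [532.  250.1  81.7] psi 0.2 q [ 0.15  0.53 -0.84  1.7   0.43  1.11 -0.82] 
 go [-0.0009 -0.0056  0.0292] turn [ 0.0004 -0.0001  0.0014]
```

```bash
python3 -m pendant '[[1,0,-0.005,0.015,0,0,0],[1,0,-0.005,0.025,0,0,0],[1,0,-0.005,0.028,0,0,0],[1,0,-0.005,0.028,0,0,0]]'; python3 -m pendant '[[1,0,0,0.004,0,0,0],[1,0,0,0.006,0,0,0],[1,0,0,0.006,0,0,0]]'
```

```text
time: 29.95
ee_pos: [0.5302, 0.25, 0.0728]
eef_rot: [0.706, 0.708, 0.0, 0.0]
ft_force: [-0.3, 0.1, -1.7]
width: 0.0462
grip_force: 29.9
time: 30.32
ee_pos: [0.5303, 0.2503, 0.0727]
eef_rot: [0.706, 0.708, 0.0, 0.0]
ft_force: [-6.5, -3.9, 16.8]
width: 0.0465
grip_force: 30.0
```

```bash
python3 -m pendant '[[1,0,0,-0.005,0,0,0],[-0.8,0,0,-0.005,0,0,0],[-0.8,0,0,-0.005,0,0,0],[-0.8,0,0,-0.005,0,0,0],[-0.8,0,0,-0.005,0,0,0],[-0.8,0,0,-0.15,0,0,0],[-0.8,0,0,-0.35,0,0,0],[-0.8,0,0,-0.35,0,0,0]]'; python3 - <<'E'
from h import *
go((.633,.0534,.15),5.8)
s=cam("side")
print([proj(s,(.5303,.2498,z)).tolist() for z in(.034,.108)])
m,b=blobs(s,(0,0,130),(180,50,255),(195,180,255,260),30); print([cv2.boundingRect(q) for q in b])
m,b=blobs(s,(0,150,80),(6,255,255),(195,165,250,215),3); print([cv2.boundingRect(q) for q in b])
E
```

```text
time: 31.32
ee_pos: [0.532, 0.2516, 0.1806]
eef_rot: [0.706, 0.708, 0.003, 0.001]
ft_force: [0.5, 0.2, -0.8]
width: 0.0785
grip_force: 0.0
at [532.  251.6 180.6] psi 0.2 q [ 0.19  0.42 -0.9   1.61  0.34  1.27 -0.76] 
 go [-0.6621  0.3339  0.1024] turn [ 0.0034 -0.0012 -0.0469]
[[[219.98776473197708, 243.56532803988097]], [[217.94986581566084, 209.1542456449723]]]
[(199, 188, 45, 66)]
[(216, 196, 4, 4)]
```

```bash
python3 -m pendant '[[-0.2,-0.18,0.09,0,0,0,-0.02],[-0.2,-0.36,0.18,0,0,0,-0.047],[-0.2,-0.54,0.27,0,0,0,-0.047],[-0.2,-0.662,0.334,0,0,0,-0.047],[-0.2,-0.662,0.334,0.1,0,0,-0.047],[-0.2,-0.662,0.334,0.2,0,0,-0.047],[-0.2,-0.662,0.334,0.25,0,0,-0.047],[-0.2,-0.662,0.334,0.25,0,0,-0.047]]'; python3 - <<'E'
from h import *
go((.633,.0534,.045),5.8)
E
```

```text
time: 32.38
ee_pos: [0.6301, 0.0516, 0.0996]
eef_rot: [0.67, 0.742, -0.001, -0.001]
ft_force: [0.5, 0.1, 0.9]
width: 0.0521
grip_force: 0.0
at [630.1  51.6  99.6] psi 5.8 q [ 0.43  0.58 -0.79  1.56  0.44  1.18 -0.34] 
 go [0.0048 0.0107 0.1819] turn [-0.0012 -0.      0.0003]
```

```bash
python3 -m pendant '[[-0.2,0.005,0.009,0.05,0,0,0],[-0.2,0.005,0.009,0.1,0,0,0],[-0.2,0.005,0.009,0.14,0,0,0],[-0.2,0.005,0.009,0.17,0,0,0],[-0.2,0.005,0.009,0.18,0,0,0],[-0.2,0.005,0.009,0.18,0,0,0]]'; python3 - <<'E'
from h import *
go((.633,.0534,.045),5.8)
E
```

```text
time: 33.12
ee_pos: [0.6335, 0.0535, 0.047]
eef_rot: [0.67, 0.742, 0.0, 0.0]
ft_force: [-0.1, 0.0, 0.2]
width: 0.0522
grip_force: 0.0
at [633.5  53.5  47. ] psi 5.8 q [ 0.4   0.65 -0.76  1.59  0.48  1.1  -0.38] 
 go [-0.0001 -0.0018  0.0066] turn [0.     0.     0.0001]
```

```bash
python3 -m pendant '[[-0.2,0,0,0.006,0,0,0],[1,0,0,0.006,0,0,0],[1,0,0,0.006,0,0,0],[1,0,0,0.006,0,0,0],[1,0,0,0.006,0,0,0],[1,0,0,0.006,0,0,0],[1,0,0,0.006,0,0,0],[1,0,0,0.006,0,0,0]]' 15;python3 -m pendant '[[1,0,0,-0.03,0,0,0],[1,0,0,-0.1,0,0,0],[1,0,0,-0.25,0,0,0],[1,0,0,-0.4,0,0,0],[1,0,0,-0.45,0,0,0],[1,0,0,-0.45,0,0,0]]' 15; python3 - <<'E'
from h import *
go((.423,.2468,.18),-55)
s=cam("side"); m,b=blobs(s,(0,130,70),(7,255,255),(195,110,240,215),3); print([cv2.boundingRect(q) for q in b])
E
```

```text
time: 34.12
ee_pos: [0.6335, 0.0534, 0.0452]
eef_rot: [0.67, 0.742, -0.0, 0.0]
ft_force: [-0.4, 0.3, -0.2]
width: 0.0148
grip_force: 15.0
time: 34.88
ee_pos: [0.634, 0.0536, 0.1818]
eef_rot: [0.67, 0.742, 0.001, 0.001]
ft_force: [0.1, 0.4, -1.5]
width: 0.0142
grip_force: 15.0
at [634.   53.6 181.8] psi 5.8 q [ 0.44  0.52 -0.82  1.47  0.38  1.32 -0.31] 
 go [ 0.7119 -0.6344  0.004 ] turn [ 1.200e-03 -4.000e-04  5.068e-01]
[(211, 140, 6, 5)]
```

```bash
python3 -m pendant '[[1,0.12,-0.1,-0.05,0,0,0.08],[1,0.24,-0.2,-0.05,0,0,0.16],[1,0.36,-0.3,-0.05,0,0,0.24],[1,0.48,-0.42,-0.05,0,0,0.32],[1,0.6,-0.53,-0.05,0,0,0.4],[1,0.71,-0.634,-0.05,0,0,0.45],[1,0.712,-0.634,-0.05,0,0,0.507],[1,0.712,-0.634,-0.05,0,0,0.507]]'; python3 -m pendant '[[1,0,0,0,0,0,0]]'; python3 - <<'E'
from h import *
go((.423,.2468,.057),-55)
E
```

```text
time: 35.92
ee_pos: [0.422, 0.2463, 0.1941]
eef_rot: [0.954, 0.301, -0.001, 0.0]
ft_force: [0.5, -0.2, 0.2]
width: 0.0144
grip_force: 15.0
time: 36.05
ee_pos: [0.4227, 0.246, 0.1944]
eef_rot: [0.954, 0.301, -0.001, -0.0]
ft_force: [0.3, -1.2, 0.7]
width: 0.0142
grip_force: 15.0
at [422.7 246.  194.4] psi -54.9 q [ 0.2   0.14 -0.87  1.83  0.11  1.22 -1.66] 
 go [ 0.0029 -0.0014  0.458 ] turn [-0.0002  0.0006  0.0005]
```

```bash
python3 -m pendant '[[1,0.002,0,0.12,0,0,0],[1,0.002,0,0.25,0,0,0],[1,0.002,0,0.35,0,0,0],[1,0.002,0,0.42,0,0,0],[1,0.002,0,0.445,0,0,0],[1,0.002,0,0.455,0,0,0],[1,0.002,0,0.462,0,0,0],[1,0.002,0,0.462,0,0,0]]'; python3 -m pendant '[[1,0,0,0.004,0,0,0],[1,0,0,0.008,0,0,0],[1,0,0,0.008,0,0,0]]'
```

```text
time: 37.05
ee_pos: [0.4234, 0.2471, 0.057]
eef_rot: [0.954, 0.3, 0.0, 0.0]
ft_force: [-0.9, -0.5, -0.6]
width: 0.0146
grip_force: 15.0
time: 37.42
ee_pos: [0.4231, 0.247, 0.0541]
eef_rot: [0.954, 0.301, -0.0, 0.0]
ft_force: [0.3, 0.4, -0.4]
width: 0.0143
grip_force: 15.0
```

```bash
python3 -m pendant '[[1,0,0,0.003,0,0,0],[1,0,0,0.003,0,0,0]]'; python3 -m pendant '[[1,0,0,0.003,0,0,0],[1,0,0,0.003,0,0,0]]'
```

```text
time: 37.67
ee_pos: [0.423, 0.247, 0.0532]
eef_rot: [0.954, 0.301, -0.0, 0.0]
ft_force: [-0.4, -0.2, 0.6]
width: 0.0142
grip_force: 15.0
time: 37.92
ee_pos: [0.4236, 0.2474, 0.0529]
eef_rot: [0.954, 0.301, 0.001, 0.0]
ft_force: [-0.9, -1.0, 6.1]
width: 0.0148
grip_force: 15.0
```

Contact is at seated height. Releasing and retreating.

```bash
python3 -m pendant '[[0.2,0,0,0,0,0,0],[0.2,0,0,0,0,0,0],[0.2,0,0,0,0,0,0],[0.2,0,0,-0.06,0,0,0],[0.2,0,0,-0.2,0,0,0],[0.2,0,0,-0.4,0,0,0],[0.2,0,0,-0.6,0,0,0],[0.2,0,0,-0.6,0,0,0]]'; python3 -m pendant '[[0.2,-0.2,0,0,0,0,0],[0.2,-0.4,0,0,0,0,0],[0.2,-0.6,0,0,0,0,0],[0.2,-0.7,0,0,0,0,0],[0.2,-0.7,0,0,0,0,0]]'; python3 - <<'E'
from h import *
c=cam("top"); s=cam("side"); print(r.read_state()["ee_pos"])
o=np.zeros((600,800,3),np.uint8)
o[:300,:400]=cv2.resize(c["pixels"][175:250,325:425],(400,300),interpolation=3)
o[:300,400:]=cv2.resize(c["pixels"][185:260,115:215],(400,300),interpolation=3)
o[300:,:400]=cv2.resize(s["pixels"][125:200,265:365],(400,300),interpolation=3)
o[300:,400:]=cv2.resize(s["pixels"][170:310,150:300],(400,300),interpolation=3)
cv2.imwrite("pics/final.png",o[:,:,::-1])
for n,p in(("bluevial",(.4333,-.3731,.061)),("dropper",(.4828,-.3353,.11)),("red",(.423,.2468,.061)),("bottle",(.5303,.2498,.108)),("trough",(.5111,-.2794,.052))): print(n,proj(c,p),proj(s,p))
E
```

```text
time: 38.92
ee_pos: [0.4247, 0.2488, 0.2379]
eef_rot: [0.954, 0.301, 0.004, -0.0]
ft_force: [-0.0, 0.4, -1.2]
width: 0.0349
grip_force: 0.0
time: 39.55
ee_pos: [0.2497, 0.1259, 0.2319]
eef_rot: [0.954, 0.3, -0.0, -0.0]
ft_force: [1.2, -0.2, -0.3]
width: 0.0344
grip_force: 0.0
[0.25027247 0.12687215 0.23230658]
bluevial [[387.82668125 226.36681606]] [[341.80161181 151.64553228]]
dropper [[376.70161845 207.44164742]] [[322.7581831  137.55836667]]
red [[173.50983977 244.0756446 ]] [[270.76233284 238.64008983]]
bottle [[168.35686439 204.52785456]] [[217.94986582 209.15424564]]
trough [[352.21306063 202.63636519]] [[307.70888106 160.94592707]]
```

View pics/final.png

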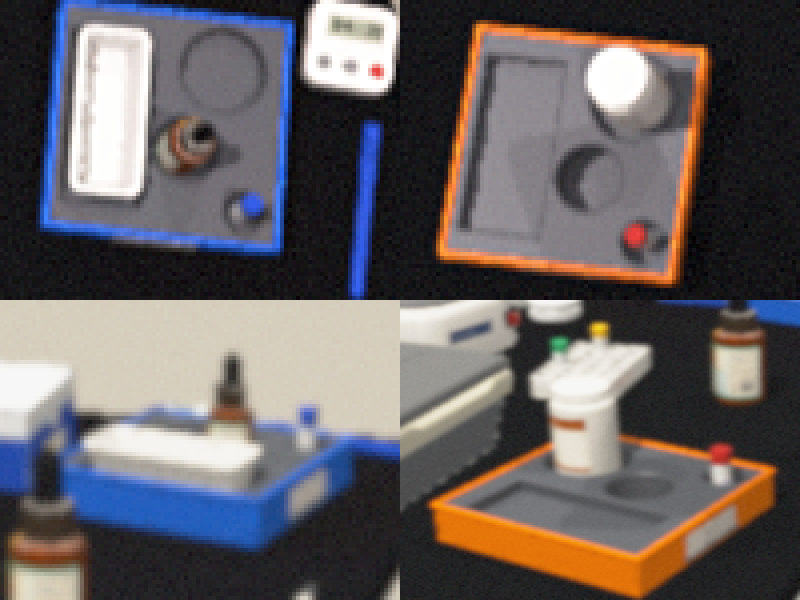

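All five stand upright in their pockets, and green and yellow are still in the rack. One last numeric check on the trough's height before I hand in.

```bash
python3 - <<'E'
from h import *
c=cam("top"); m,b=blobs(c,(0,0,125),(180,70,255),(336,178,366,228),50)
for z in(.052,.058): print(rect(c,b[0],z))
s=cam("side"); t=np.radians(-10.2);R=np.array([[np.cos(t),-np.sin(t)],[np.sin(t),np.cos(t)]])
m,b=blobs(s,(0,0,110),(180,70,255),(280,150,335,180),50); q=max(b,key=cv2.contourArea)[:,0]; print("side extents",q.min(0),q.max(0))
for z in(.052,.058):
  P=np.array([[*( (np.array([511.1,-279.4])+R@(a,d))/1e3),z] for a in(-62,62) for d in(-26,26)]); u=proj(s,P); print(z,u.min(0),u.max(0))
print(r.read_state()["time"], r.read_state()["ft_force"])
E
```

```text
[ 513.6 -279.5   57.   130.9   -9.4]
[ 512.5 -278.3   56.7  130.3   -9.4]
side extents [280 150] [334 172]
0.052 [284.67120595 155.8513683 ] [331.11288532 166.43108536]
0.058 [284.65769656 153.93070897] [331.16915607 164.37930641]
39.75 [ 0.82570473 -0.02798997 -0.37138281]
```

```bash
python3 - <<'E'
from h import *
s=cam("side"); t=np.radians(-10.2);R=np.array([[np.cos(t),-np.sin(t)],[np.sin(t),np.cos(t)]])
g=cv2.cvtColor(s["pixels"],cv2.COLOR_RGB2GRAY)
# long near edge of rim (d=+26): top edge z and foam line; vertical profiles at stations along it
for a in(-40,-20,0,20,40):
  w=np.array([512,-279.4])+R@(a,26)
  u={z:proj(s,(*(w/1e3),z))[0] for z in(.052,.056)}
  far=np.array([512,-279.4])+R@(a,-26)
  x=int(round(u[.052][0])); print(a,x,{z:round(float(v[1]),1) for z,v in u.items()},g[148:176,x].tolist())
# far rim top edge against background
for a in (-40,0,40):
  w=np.array([512,-279.4])+R@(a,-26); print("far",a,[proj(s,(*(w/1e3),z))[0].round(1).tolist() for z in(.052,.056)])
E
```

```text
-40 316 {0.052: 165.3, 0.056: 163.9} [206, 206, 213, 221, 221, 192, 145, 119, 121, 131, 162, 220, 240, 244, 244, 245, 244, 240, 222, 188, 167, 162, 166, 159, 141, 115, 88, 85]
-20 309 {0.052: 164.3, 0.056: 162.9} [206, 204, 203, 194, 177, 151, 132, 119, 111, 146, 215, 240, 244, 245, 245, 244, 240, 218, 180, 164, 163, 165, 161, 141, 108, 89, 87, 84]
0 303 {0.052: 163.3, 0.056: 161.9} [206, 205, 200, 176, 142, 123, 114, 116, 144, 211, 240, 244, 244, 245, 244, 240, 221, 185, 162, 161, 165, 156, 137, 108, 88, 86, 86, 92]
20 297 {0.052: 162.3, 0.056: 161.0} [206, 207, 207, 205, 195, 164, 123, 143, 208, 237, 243, 244, 244, 244, 240, 219, 185, 165, 162, 163, 159, 136, 111, 90, 89, 90, 90, 87]
40 291 {0.052: 161.3, 0.056: 160.0} [207, 206, 207, 205, 190, 154, 99, 81, 137, 195, 224, 232, 235, 233, 218, 182, 162, 161, 161, 154, 134, 108, 89, 86, 89, 88, 87, 89]
far -40 [[323.8, 160.5], [323.9, 159.2]]
far 0 [[311.5, 158.6], [311.5, 157.3]]
far 40 [[299.4, 156.8], [299.5, 155.5]]
```

```bash
python3 -c "
from bench import r
print(r.close_job())"
```

```text
the job is handed in; nothing more can be done
None
```

Both kits are made up and handed in at about 40 s; in the last pictures all five items stood upright and fully down in their pockets, with the yellow and green vials still in the rack.

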